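Try a go snap gauge on a shaft journal and hang it back

TASK

Check the thick middle journal of the shaft that lies in the vee blocks with the blue snap gauge: lift the gauge up off its hook, lower it squarely over the journal, jaws straddling the shaft, until the back of its gap rests on the shaft, then take it off again and hang it back on the same hook and let go. Do not force the gauge or shift the shaft in its vee blocks, and leave the grey gauge and the other things where they are.

Things in the scene. Friction and masses are not known exactly. Their poses are not given: they have to be found in the camera images.
- blue_gauge_grip (a point): Middle of the black grip of the blue snap gauge, the smaller of two C-shaped gauges that hang jaws down on the stand's hooks (which hook varies). Axes: x through its thickness, y across the jaws, z up (same if turned half round). Grip 16 mm thick (x), 46 wide (y), 36 high; this point is 18 mm under its top, 34 mm above the back of the gap. Take it from above, across the thickness. 0.2 to 0.45 kg.
- blue_gauge_throat (a point): Middle of the back (upper end) of the gap between the blue gauge's jaws, same axes as the grip; as it hangs this rests on the hook's tongue. The gap is 33 mm wide (y) and 36 mm deep, open downwards; each jaw is 14 mm wide. The frame is 12 mm thick (x), the whole gauge 61 mm wide and 88 mm high.
- grey_gauge_grip (a point): Middle of the black grip of the other, larger snap gauge with a grey frame (gap 46 mm wide and 44 mm deep, whole gauge 78 mm wide, 96 mm high, its top 182 mm above the table), hanging on the other hook: not for this job, to be left alone.
- gauge_stand: Fixed stand, base 150x225x12 mm with two bent-strip steel hooks; origin under its middle, x along the hooks from open end to upright, z up. Tongues at y = +62 and -62 mm: level flat strips 24 mm wide, 6 thick, top face 130 mm above the table, from an upturned lip at x = -51 to -45 mm, 8 mm above the tongue, to the upright strip at x = +47. Nothing on the stand itself is higher than the lips.
- granite_flat: Dark granite flat 150 x 260 x 30 mm, fixed, carrying two steel vee blocks (tops 66 mm above the table, each covering 51 to 85 mm either side of the middle); origin under its middle, the shaft lies along its y axis.
- journal (a point): Centre of the thick middle journal of the steel shaft, on the shaft's axis, 70 mm above the table. The shaft lies level and loose in the two vee blocks, its axis is this point's y axis (196 mm long in all, about 0.6 kg). The journal is 30 mm in diameter and 56 mm long; the shaft's ends beside it are 22 mm in diameter.
- micrometer_mid (a point): Middle of a micrometer lying on the table, 158 x 55 x 20 mm: a bystander.
- bin_mid (a point): Middle of a blue parts bin, 134 x 74 x 56 mm, standing at the back: a bystander.
There are look-alikes about, which are no part of the job. Leave any orange look-alike of the part that bears journal alone.

How it is judged:
By the outcome, as a careful person would: the job done as asked, in the order asked, and still so for the second after the job is handed in, with the robot touching nothing.
It also fails if it takes over 58 s, if anything falls off the work surface, if the arm or the gripper's body presses on something with over 40 N, if the wrist force passes 120 N, or if a joint passes its speed limit or range.

ROBOT

A 6-joint arm with a two-finger parallel gripper is mounted at the origin on a cart in front of the work surface, level with it; the furniture and walls round the work are solid. World frame = base frame: x ahead of the robot, y to its left, z up, the work surface at z = 0. Lengths are in m, angles in rad, forces in N, time in s.
With the tool pointing down it reaches from about 0.15 to 0.775 m from the base axis. Payload 6.1 kg.
Tool frame: the origin (TCP) lies between the finger pads; the fingertips stand ahead of it and the grasp point (between the pads) lies 2 mm behind it (robot.nose_length is the y of the fingertips in the tool frame, in m); y points along the fingers, x is the direction in which the jaws open and shut, and the axes are right-handed (so a half turn about y gives the same grasp; the last joint's range is limited). The gripper opens to 85 mm and grips with 20 to 120 N. Pads are 22 mm wide; open, the fingers measure 114 mm over their backs; the gripper's body (76 mm by 85 mm) begins 54 mm behind the grasp point. The pads swing forward as they close: fully open they stand 13 mm farther back than shut.
Start: joints at [1.108, 0.126, -0.04, 1.405, 0, 1.571], TCP at [0.234, 0.47, 0.248] pointing down, gripper open.
Joint ranges: [-2.72, 2.72], [-0.95, 1.95], [-1.27, 1.35], [-1.78, 2.02], [-1.46, 1.47], [-3.14, 3.14]. Speed limits (rad/s): [2.39, 2.39, 3.01, 3.14, 3.14, 3.14].

INTERFACE

Orientations are given as a unit quaternion [w, x, y, z].
In Python, from plant import robot gives the robot as it stands.
- The arm moves only by the tool step_arm, never from a script. Its arguments are lists of equal length, an entry for each row: "xyz": the shift along the tool's x, y, z as a fraction of full scale, a list of three; "dr": the turn, a rotation vector about the tool's x, y, z as a fraction of full scale, a list of three; "grip": the closure, from 0 (fully open) to 1 (shut). A call has 1 to 12 rows; each row is the pose to reach, as a shift and turn from the pose commanded when the call began, along the tool's axes at that moment, turning the shorter way round; what a row does not reach only later rows make up. Full scale, the value 1, is 1 m for a shift and pi rad for a turn. A row lasts 1/8 s, in which the tool goes at most 62.5 mm and 10.7 degrees, less where a joint would pass 70% of its speed; a pose out of reach is approached as far as the arm can. A call with a number of a shift or a turn outside -1 to 1 is refused whole. A call with a gripper value outside its range is refused whole. The fingers move at their own pace and stop on an object; the grip force is fixed at half the most. Time passes only in rows, so rows that repeat a pose let the fingers close. It gives the time, the measured TCP pose, the force and the opening at its end, in the units of the state.
- robot.sense(): the state, without advancing time (a new reading comes with each control period).
- robot.read_camera(name): name is "scene" or "top"; returns a dict with "img" (384x512x3 uint8, red, green, blue), "range_z" (384x512 float32, m along the optical axis (not along the pixel's ray), 0 where there is no reading), "camera_matrix" (3x3 intrinsics, pixels), "extrinsics" (4x4, takes a point from camera to world coordinates). Camera axes: x right, y down, z forward; pixel columns grow to the right and rows downward; lengths in m; the calibration is good to about 2 mm. A picture is of the moment at which its call begins.
- robot.finish_job(): hands the job in, once; it reports no verdict.
Trained networks look in a picture, given as the dict that the camera call returned (one of the last four; its "shot" number tells which), for a name from the list of things; names that differ only in an ending like _2 or _b are one class to them, and where a whole thing is asked for, a point or a joint stands for the part that bears it (a point fixed in the world has none). Each returns a list of dicts, best first, with "conf" (0 to 1); they miss things now and then, are a little off and sometimes report something else, mostly with a low value. They report only what shows in the picture. A call takes as long as a camera call. They do not tell look-alikes from the thing itself.
- robot.recognise(picture, query): "extent" ([left, top, right, bottom] in pixels, round what is visible of it).
- robot.trace(picture, query): "region" (384x512 bool, what is visible of it) and "extent" ([left, top, right, bottom] in pixels, round what is visible of it).
- robot.place_of(picture, query): "point" ([column, row] in pixels: a listed point, or the origin of a listed thing).
The state is a dict: "time": time; "joint_pos": joint angles; "qd": joint speeds; "joint_torque": joint torques, N m; "tcp_pos": TCP position; "eef_rot": TCP orientation; "force": force on the tool from outside, world axes, zero at the start; "torque": the same for the moment, N m; "finger_gap": opening from 0.0 (shut) to 1.0 (fully open).
Only numpy, scipy, OpenCV 4.12 (cv2) and the standard library are available. Lean on these libraries where they do the work, as an engineer would, in place of code of your own. Each camera call takes 0.05 s, during which the arm holds its last target.

## Working session

There is one attempt and no reset: what is moved stays moved. The work goes in short steps, Python scripts to look and compute and a tool call to move; the robot and the scene stay as the last step left them, time stands still between calls to the robot, and variables do not carry over. Pictures are saved under pics/ and viewed, and the job is handed in when it is done.

Besides the shell and the picture viewer there is one more tool, called after ">>>" as name(argument=value, ...) on one line, values as JSON. step_arm: Moves the arm, as the interface text tells. Its arguments: {"type":"object","properties":{"xyz":{"type":"array","items":{"type":"array","items":{"type":"number","minimum":-1,"maximum":1}}},"dr":{"type":"array","items":{"type":"array","items":{"type":"number","minimum":-1,"maximum":1}}},"grip":{"type":"array","items":{"type":"number"}}},"required":["xyz","dr","grip"]}

```bash
mkdir -p pics; ls; cat > h.py <<'E'
import numpy as np, cv2
from plant import robot
from scipy.spatial.transform import Rotation as R
def w(c,u,v,z=None):
    K=c["camera_matrix"];E=c["extrinsics"]
    if z is None: z=c["range_z"][int(round(v)),int(round(u))]
    p=np.array([(u-K[0,2])/K[0,0]*z,(v-K[1,2])/K[1,1]*z,z,1]);return (E@p)[:3]
def ray_at(c,u,v,Z):
    a=w(c,u,v,0.1);o=c["extrinsics"][:3,3];d=a-o
    return o+d*(Z-o[2])/d[2]
def cloud(c):
    K=c["camera_matrix"];E=c["extrinsics"];z=c["range_z"];v,u=np.mgrid[:384,:512]
    P=np.stack([(u-K[0,2])/K[0,0]*z,(v-K[1,2])/K[1,1]*z,z],-1)
    P=P@E[:3,:3].T+E[:3,3];P[z==0]=np.nan;return P
def save(c,n,crop=None,s=1):
    im=c["img"][:,:,::-1]
    if crop: l,t,r,b=crop; im=im[t:b,l:r]
    cv2.imwrite("pics/"+n,cv2.resize(im,None,fx=s,fy=s,interpolation=cv2.INTER_CUBIC))
E
python3 - <<'E'
from h import *
import pickle
s=robot.sense();print(s["time"],s["tcp_pos"],s["eef_rot"],s["force"],robot.nose_length)
d={}
for n in("scene","top"):
    c=robot.read_camera(n);save(c,n+"0.png",s=1.5);d[n]=c
    print(n,c["extrinsics"].round(3).tolist(),c["camera_matrix"].round(1).tolist())
    for q in["blue_gauge_grip","blue_gauge_throat","grey_gauge_grip","gauge_stand","granite_flat","journal","micrometer_mid","bin_mid"]:
        for r in robot.place_of(c,q)[:3]:
            print(q,round(r["conf"],2),np.round(r["point"],1),w(c,*r["point"]).round(3))
pickle.dump(d,open("p0.pkl","wb"))
E
```

```text
pics
0.0 [0.23420386 0.46942802 0.24752753] [-0.60103053  0.60163004  0.37154644 -0.3725008 ] [ 0.01559858  0.24734829 -0.16142177] 0.017
scene [[0.611, -0.372, 0.699, -0.591], [-0.792, -0.277, 0.545, -0.751], [-0.009, -0.886, -0.464, 0.873], [0.0, 0.0, 0.0, 1.0]] [[481.7, 0.0, 261.8], [0.0, 481.7, 194.4], [0.0, 0.0, 1.0]]
blue_gauge_grip 0.83 [364.9 232.9] [ 0.474 -0.28   0.158]
blue_gauge_throat 0.64 [367.6 240.1] [ 0.469 -0.293  0.142]
grey_gauge_grip 0.77 [344.  209.8] [ 0.55  -0.173  0.161]
grey_gauge_grip 0.46 [309.7 195.8] [0.759 0.077 0.041]
gauge_stand 0.94 [353.1 264.5] [ 0.511 -0.237  0.011]
gauge_stand 0.42 [344.7 208.8] [ 0.549 -0.175  0.165]
granite_flat 0.93 [250.2 224.2] [0.487 0.141 0.027]
granite_flat 0.24 [247.  202.2] [0.522 0.182 0.083]
journal 0.94 [248.5 203.6] [0.516 0.17  0.085]
journal 0.76 [172.8 194.4] [0.483 0.516 0.026]
micrometer_mid 0.73 [304.1 284.5] [ 0.358 -0.162 -0.003]
bin_mid 0.72 [310.4 193.8] [0.756 0.073 0.052]
top [[-0.01, -0.994, 0.104, 0.433], [-1.0, 0.011, 0.002, 0.117], [-0.003, -0.104, -0.995, 1.215], [0.0, 0.0, 0.0, 1.0]] [[390.4, 0.0, 255.3], [0.0, 390.4, 199.9], [0.0, 0.0, 1.0]]
blue_gauge_grip 0.53 [406.1 223.9] [ 0.474 -0.285  0.167]
blue_gauge_throat 0.55 [406.3 220.3] [ 0.483 -0.279  0.184]
grey_gauge_grip 0.77 [364.8 195.8] [ 0.551 -0.178  0.166]
gauge_stand 0.59 [369.5 210.8] [ 0.521 -0.233  0.014]
granite_flat 0.76 [233.7 208.9] [0.526 0.182 0.084]
journal 0.92 [237.9 207.5] [0.53  0.17  0.083]
micrometer_mid 0.65 [349.7 267.8] [ 0.348 -0.169  0.001]
bin_mid 0.89 [258.1 123. ] [0.806 0.107 0.005]
```

View pics/scene0.png

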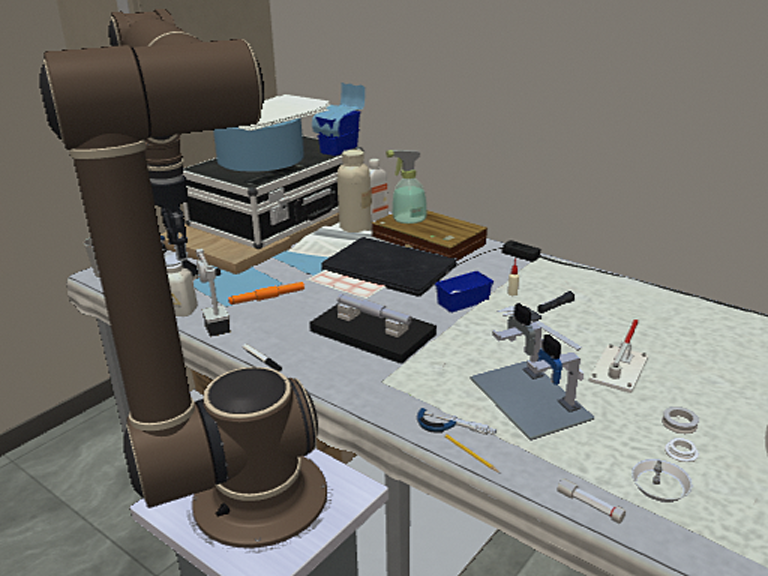

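View pics/top0.png

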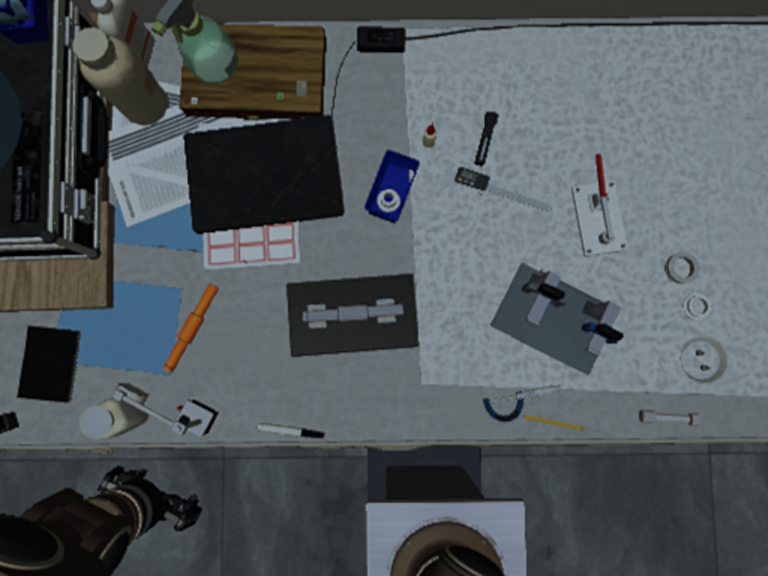

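```bash
python3 - <<'E'
from h import *
import pickle
d=pickle.load(open("p0.pkl","rb"))
save(d["top"],"topc.png",(330,160,450,270),6);save(d["scene"],"scc.png",(300,180,420,300),5)
E
```

```text
(no output)
```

View pics/topc.png

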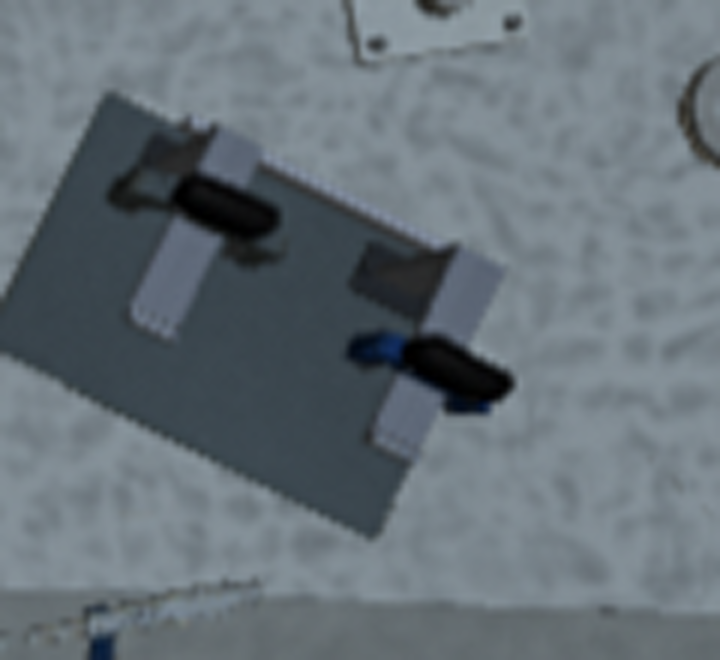

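View pics/scc.png

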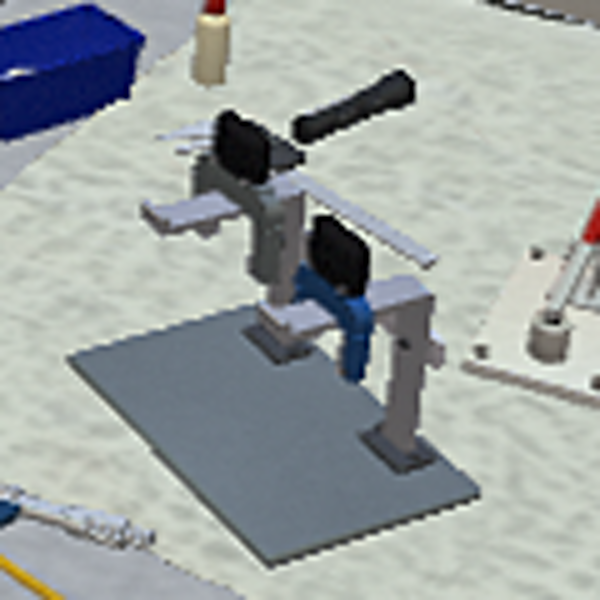

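Candidates for the blue gauge:
- The gauge with the blue frame, on the right-hand hook at scene (365,233) and top (406,222). This is the smaller one, so I choose it; the crop confirms the blue frame.
- The grey-framed gauge at scene (344,210).
- The blue micrometer at (304,284) and the blue bin at (310,194).

For the shaft, the steel one on the granite is at scene (248,203), and the orange look-alike is at (173,194). Next I measure the poses.

```bash
cat > m.py <<'E'
from h import *
def rect(P,name):
    r=cv2.minAreaRect((P[:,:2]*1000).astype(np.float32));print(name,len(P),"c",np.round(r[0],1),"size",np.round(r[1],1),"ang",round(r[2],2),"zmed",np.median(P[:,2]).round(4),"zmax",np.percentile(P[:,2],98).round(4))
def clip(P,lo,hi):
    P=P.reshape(-1,3);m=np.all((P>lo)&(P<hi),1);return P[m]
E
python3 - <<'E'
from m import *
import pickle
d=pickle.load(open("p0.pkl","rb"))
for n,c in d.items():
    P=cloud(c); print(n); img=c["img"].astype(int); br=img.sum(-1)
    rect(clip(P,[.3,-.45,.008],[.7,-.05,.02]),"base")
    rect(clip(P,[.4,-.35,.12],[.7,-.23,.137]),"tongueR z120-137")
    rect(clip(P,[.4,-.35,.145],[.52,-.23,.19]),"bluegrip")
    rect(clip(P,[.5,-.23,.145],[.62,-.12,.2]),"greygrip")
    rect(clip(P,[.35,.0,.022],[.65,.33,.036]),"granite")
    rect(clip(P,[.45,.0,.07],[.6,.33,.1]),"shaft")
    rect(clip(P,[.45,.0,.082],[.6,.33,.1]),"journaltop")
    dark=(br<150)
    D=P.copy();D[~dark]=np.nan
    rect(clip(D,[.4,-.35,.14],[.52,-.23,.19]),"bluegrip dark")
E
```

```text
scene
base 2694 c [ 493.5 -250. ] size [405.7 372.5] ang 3.88 zmed 0.0117 zmax 0.0186
tongueR z120-137 231 c [ 484.6 -291.8] size [ 60.6 105.8] ang 47.8 zmed 0.1294 zmax 0.1367
bluegrip 170 c [ 478.6 -282. ] size [51.7 17. ] ang 61.75 zmed 0.1676 zmax 0.182
greygrip 162 c [ 548.9 -183.5] size [63.4 18.7] ang 72.03 zmed 0.1645 zmax 0.1818
granite 1240 c [524.1 182.2] size [155.7 263.3] ang 3.83 zmed 0.0291 zmax 0.0338
shaft 253 c [523.4 178.8] size [ 28.9 202.1] ang 2.1 zmed 0.0777 zmax 0.0844
journaltop 28 c [522.4 160. ] size [19.5 92.4] ang 4.7 zmed 0.0835 zmax 0.086
bluegrip dark 169 c [ 477.4 -284. ] size [50.3 16.9] ang 62.2 zmed 0.1657 zmax 0.182
top
base 3646 c [ 500.6 -250.3] size [398.1 398.4] ang 0.23 zmed 0.0128 zmax 0.0188
tongueR z120-137 284 c [ 492.3 -285. ] size [ 57.2 104.5] ang 76.88 zmed 0.131 zmax 0.136
bluegrip 152 c [ 482.9 -282.1] size [53.5 16.9] ang 58.69 zmed 0.1792 zmax 0.1848
greygrip 169 c [ 557.5 -182.2] size [70.5 17.7] ang 65.03 zmed 0.1763 zmax 0.1855
granite 3363 c [530.  182.1] size [150.5 259.8] ang 3.96 zmed 0.031 zmax 0.0351
shaft 556 c [528.3 178.5] size [ 41.2 194.5] ang 2.56 zmed 0.08 zmax 0.0873
journaltop 161 c [528.5 177.9] size [ 22.9 192.3] ang 6.09 zmed 0.0839 zmax 0.0887
bluegrip dark 139 c [ 482.  -281.5] size [53.5 13.7] ang 61.03 zmed 0.1785 zmax 0.1847
```

```bash
python3 - <<'E'
from m import *
import pickle
d=pickle.load(open("p0.pkl","rb"))
c=d["top"];P=cloud(c)
Q=P.copy();Q[np.hypot(P[...,0]-.515,P[...,1]+.237)>.15]=np.nan
for lo,hi in((.007,.017),(.009,.016)): rect(clip(Q,[.3,-.5,lo],[.7,-.0,hi]),"base")
for i in (0,1):
    t=d[["top","scene"][i]];PT=cloud(t)
    # shaft per-column points >.07
    S=clip(PT,[.47,.05,.074],[.6,.3,.095]);
    m,b=np.polyfit(S[:,1],S[:,0],1);print("shaft line slope",m,"x at y=.18",m*.18+b, "y range",S[:,1].min(),S[:,1].max())
top=cv2.resize(d["top"]["img"][175:240,185:285,::-1],None,fx=7,fy=7,interpolation=cv2.INTER_CUBIC);cv2.imwrite("pics/jt.png",top)
top=cv2.resize(d["scene"]["img"][180:245,195:305,::-1],None,fx=7,fy=7,interpolation=cv2.INTER_CUBIC);cv2.imwrite("pics/js.png",top)
E
```

```text
base 2741 c [ 517.  -237.1] size [292.3 292.9] ang 6.58 zmed 0.0125 zmax 0.0165
base 2196 c [ 509.5 -244.4] size [267.6 293.5] ang 69.89 zmed 0.0128 zmax 0.0158
shaft line slope -0.06661032611582042 x at y=.18 0.5292109298400611 y range 0.08180394971779859 0.2754143045020797
shaft line slope -0.07503771877752416 x at y=.18 0.5215907882632619 y range 0.07751367544780585 0.2799451694869044
```

View pics/jt.png

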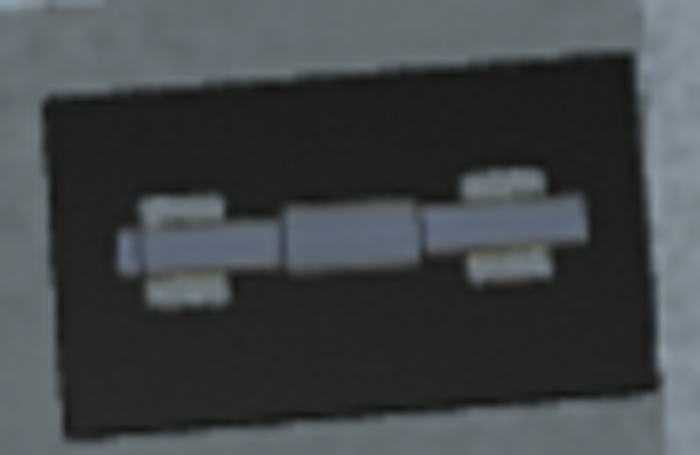

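View pics/js.png

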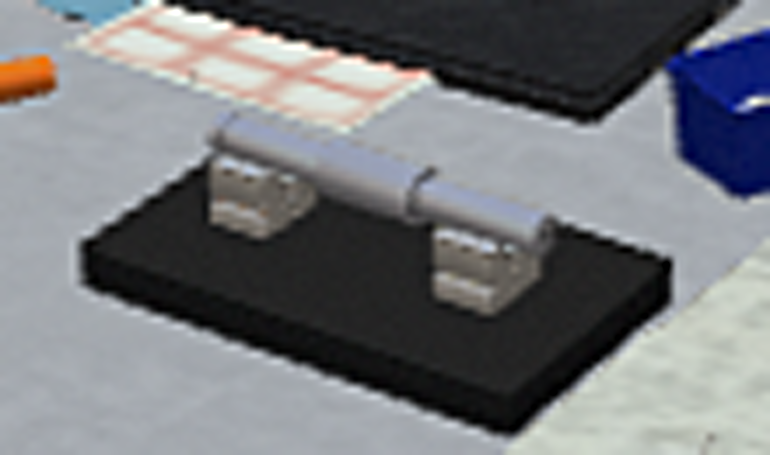

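```bash
cat > fit.py <<'E'
from m import *
from scipy.optimize import minimize
def proj(c,X):
    E=np.linalg.inv(c["extrinsics"]);K=c["camera_matrix"];p=X@E[:3,:3].T+E[:3,3];q=p@K.T;return q[:,:2]/q[:,2:]
def box(cx,cy,yaw,sx,sy,z0,z1,rnd=0):
    # optionally chamfered in y-z by rnd
    pts=[]
    for x in(-sx/2,sx/2):
        for y in(-sy/2,sy/2):
            for z in(z0,z1): 
                pts.append((x,y,z))
    p=np.array(pts);c,s=np.cos(yaw),np.sin(yaw)
    return np.c_[cx+c*p[:,0]-s*p[:,1],cy+s*p[:,0]+c*p[:,1],p[:,2]]
def hullmask(c,pts,roi,S=8):
    l,t,r,b=roi;q=(proj(c,pts)-[l,t]+.5)*S-.5
    m=np.zeros(((b-t)*S,(r-l)*S),np.uint8);h=cv2.convexHull(q.astype(np.float32))
    cv2.fillConvexPoly(m,np.round(h*16).astype(np.int32),255,shift=4)
    return cv2.resize(m,(r-l,b-t),interpolation=cv2.INTER_AREA)/255.
E
python3 - <<'E'
from fit import *
import pickle
d=pickle.load(open("p0.pkl","rb"))
# grip fit: soft dark mask
def dark(c,roi,lo,hi):
    l,t,r,b=roi;g=c["img"][t:b,l:r].max(-1).astype(float);return np.clip((hi-g)/(hi-lo),0,1)
for n,roi in(("top",(390,205,425,240)),("scene",(350,215,385,250))):
    c=d[n];l,t,r,b=roi;g=c["img"][t:b,l:r].max(-1);print(n,np.percentile(g,[1,5,10,20,40,60,80]))
    A=dark(c,roi,25,120)
    if n=="scene":pass
    rec=box
    best=None
    for yaw0 in(-.45,-.6):
        f=lambda p:((hullmask(c,box(p[0]/1e3,p[1]/1e3,p[2],.016,.045,.146,.182),roi)-A)**2).sum()
        rr=minimize(f,[480,-282,yaw0],method="Nelder-Mead",options=dict(initial_simplex=[[480,-282,yaw0],[486,-282,yaw0],[480,-276,yaw0],[480,-282,yaw0+.15]]))
        print(rr.x.round(2),np.degrees(rr.x[2]).round(1),rr.fun)
    M=hullmask(c,box(rr.x[0]/1e3,rr.x[1]/1e3,rr.x[2],.016,.045,.146,.182),roi)
    cv2.imwrite(f"pics/fit_{n}.png",np.hstack([cv2.resize((x*255).astype(np.uint8),None,fx=8,fy=8,interpolation=0) for x in(A,M)]))
# journal
c=d["top"]
for px in((234.7,208.3),(231.,208.6),(238.,208.)): print(ray_at(c,*px,.07).round(4))
# stand base corners in top crop
for u,v in((110,90),(508,265),(376,538),(0,340)):
    print("corner",ray_at(c,(u+.5)/6-.5+330,(v+.5)/6-.5+160,.012).round(4))
for n,(u,v) in (("lipR",(393,445)),("upR",(480,258))):
    print(n,ray_at(c,(u+.5)/6-.5+330,(v+.5)/6-.5+160,.132).round(4))
E
```

```text
top [  2.24  10.    29.    49.   116.   135.   142.  ]
[ 481.62 -279.44   -0.55] -31.5 117.59057750002395
[ 481.43 -279.55   -0.56] -31.9 117.57591026677359
scene [  0.24  13.2   25.    70.    92.   175.4  199.  ]
[ 473.03 -286.69   -0.76] -43.5 99.75607178572912
[ 472.37 -286.93   -0.76] -43.6 99.71869021184054
[0.5287 0.1797 0.07  ]
[0.528  0.1906 0.07  ]
[0.5295 0.17   0.07  ]
corner [ 0.6353 -0.1707  0.012 ]
corner [ 0.5418 -0.3725  0.012 ]
corner [ 0.403 -0.298  0.012]
corner [ 0.5059 -0.1096  0.012 ]
lipR [ 0.4483 -0.2664  0.132 ]
upR [ 0.5344 -0.3109  0.132 ]
```

View pics/fit_top.png

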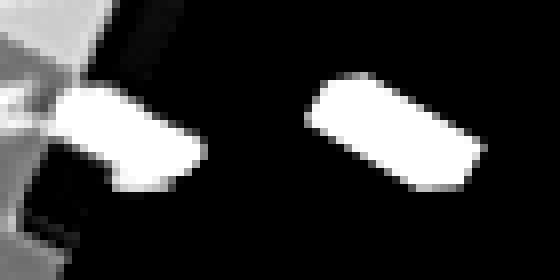

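View pics/fit_scene.png

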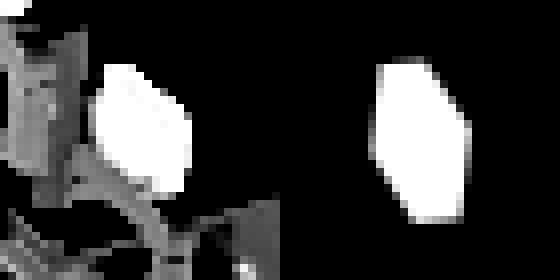

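```bash
python3 - <<'E'
from fit import *
import pickle
d=pickle.load(open("p0.pkl","rb"))
for n,roi in(("top",(390,205,425,240)),("scene",(350,215,385,250))):
    c=d[n];l,t,r,b=roi;g=c["img"][t:b,l:r].max(-1).astype(float)
    A=np.clip((75-g)/(75-15),0,1)
    k,lab,st,ce=cv2.connectedComponentsWithStats((A>.3).astype(np.uint8))
    j=max(range(1,k),key=lambda i:st[i,4]);m=cv2.dilate((lab==j).astype(np.uint8),np.ones((3,3)));A=A*m
    for z0,z1 in((.146,.182),(.150,.182)):
      f=lambda p:((hullmask(c,box(p[0]/1e3,p[1]/1e3,p[2],.016,.044,z0,z1),roi)-A)**2).sum()
      y=-.5
      rr=minimize(f,[480,-282,y],method="Nelder-Mead",options=dict(initial_simplex=[[480,-282,y],[486,-282,y],[480,-276,y],[480,-282,y+.15]]))
      print(n,z0,rr.x.round(2),np.degrees(rr.x[2]).round(1),round(rr.fun,1),A.sum())
    M=hullmask(c,box(rr.x[0]/1e3,rr.x[1]/1e3,rr.x[2],.016,.044,.146,.182),roi)
    cv2.imwrite(f"pics/fitb_{n}.png",np.hstack([cv2.resize((x*255).astype(np.uint8),None,fx=8,fy=8,interpolation=0) for x in(A,M)]))
E
```

```text
top 0.146 [ 480.53 -280.38   -0.51] -29.1 59.5 200.7
top 0.15 [ 480.49 -280.59   -0.52] -30.0 55.7 200.7
scene 0.146 [ 479.38 -284.43   -0.77] -44.1 37.5 133.31666666666666
scene 0.15 [ 475.77 -286.15   -0.76] -43.7 25.2 133.31666666666666
```

View pics/fitb_top.png

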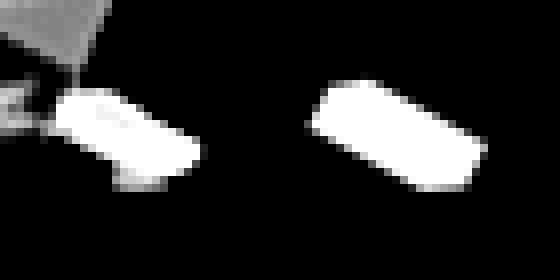

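View pics/fitb_scene.png

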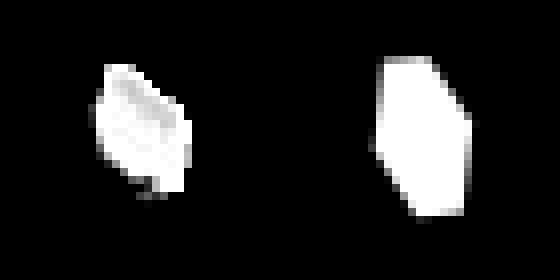

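```bash
cat > go.py <<'E'
from h import *
def tgt(xyz,yaw,cmd=None):
    """tool y down, tool x at yaw (deg) in world; print xyz (tool), dr"""
    s=robot.sense();p=np.array(s["tcp_pos"]);q=s["eef_rot"];Rt=R.from_quat([q[1],q[2],q[3],q[0]])
    x=np.array([np.cos(np.radians(yaw)),np.sin(np.radians(yaw)),0]);y=np.array([0,0,-1.]);M=np.c_[x,y,np.cross(x,y)]
    d=Rt.inv().apply(np.array(xyz)-p);rv=(Rt.inv()*R.from_matrix(M)).as_rotvec()
    print("yaw now",np.degrees(np.arctan2(*Rt.as_matrix()[1::-1,0])).round(2),"p",p.round(4),"xyz",d.round(4),"dr",(rv/np.pi).round(4),"deg",np.degrees(rv).round(1),"F",np.round(s["force"],2),"t",s["time"],"gap",round(s["finger_gap"],3))
E
python3 - <<'E'
from go import *
s=robot.sense();q=s["eef_rot"];print(R.from_quat([q[1],q[2],q[3],q[0]]).as_matrix().round(3))
for y in(-27,153): tgt([.480,-.282,.25],y)
E
```

```text
[[ 0.446 -0.    -0.895]
 [ 0.895  0.     0.446]
 [ 0.    -1.     0.   ]]
yaw now 63.48 p [0.2344 0.4698 0.2483] xyz [-0.563  -0.0017 -0.5554] dr [-0.      0.5027 -0.    ] deg [-0.  90.5 -0. ] F [-0.85 -0.39 -0.2 ] t 0.9 gap 0.999
yaw now 63.48 p [0.2344 0.4698 0.2483] xyz [-0.563  -0.0017 -0.5554] dr [-0.     -0.4973  0.    ] deg [ -0.  -89.5   0. ] F [-0.85 -0.39 -0.2 ] t 0.9 gap 0.999
```

>>> step_arm(xyz=[[-0.563, 0, -0.555], [-0.563, 0, -0.555], [-0.563, 0, -0.555], [-0.563, 0, -0.555], [-0.563, 0, -0.555], [-0.563, 0, -0.555], [-0.563, 0, -0.555], [-0.563, 0, -0.555], [-0.563, 0, -0.555], [-0.563, 0, -0.555], [-0.563, 0, -0.555], [-0.563, 0, -0.555]], dr=[[0, 0.503, 0], [0, 0.503, 0], [0, 0.503, 0], [0, 0.503, 0], [0, 0.503, 0], [0, 0.503, 0], [0, 0.503, 0], [0, 0.503, 0], [0, 0.503, 0], [0, 0.503, 0], [0, 0.503, 0], [0, 0.503, 0]], grip=[0, 0, 0, 0, 0, 0, 0, 0, 0, 0, 0, 0])

```text
time: 2.4
tcp_pos: [0.4673, -0.2455, 0.2485]
eef_rot: [0.687, -0.687, 0.165, -0.166]
force: [0.4, 0.6, 0.7]
finger_gap: 1.0
```

```bash
python3 - <<'E'
from go import *
tgt([.480,-.282,.25],-27);print(robot.sense()["joint_pos"])
E
```

```text
yaw now -27.09 p [ 0.4673 -0.2455  0.2485] xyz [ 0.0279 -0.0015 -0.0267] dr [-0.0001 -0.0005  0.0002] deg [-0.  -0.1  0. ] F [0.37 0.65 0.72] t 2.4 gap 1.0
[-4.83850090e-01  1.30767170e-01 -3.35027291e-02  1.40582904e+00
  2.72527800e-04  1.55974889e+00]
```

>>> step_arm(xyz=[[0.028, 0.02, -0.0267], [0.028, 0.034, -0.0267], [0.028, 0.034, -0.0267]], dr=[[0, 0, 0], [0, 0, 0], [0, 0, 0]], grip=[0, 0, 0])

```text
time: 2.78
tcp_pos: [0.4789, -0.2789, 0.2129]
eef_rot: [0.688, -0.687, 0.167, -0.164]
force: [-0.1, 0.2, 0.4]
finger_gap: 0.999
```

```bash
python3 - <<'E'
from go import *
tgt([.480,-.282,.164],-27)
c=robot.read_camera("scene");save(c,"s1.png",(310,150,430,270),5)
c=robot.read_camera("top");save(c,"t1.png",(350,160,470,270),5)
E
```

```text
yaw now -27.06 p [ 0.4789 -0.2789  0.2129] xyz [ 0.0025  0.0489 -0.0022] dr [-0.0001 -0.0004 -0.001 ] deg [-0.  -0.1 -0.2] F [-0.11  0.16  0.45] t 2.775 gap 0.999
```

View pics/s1.png

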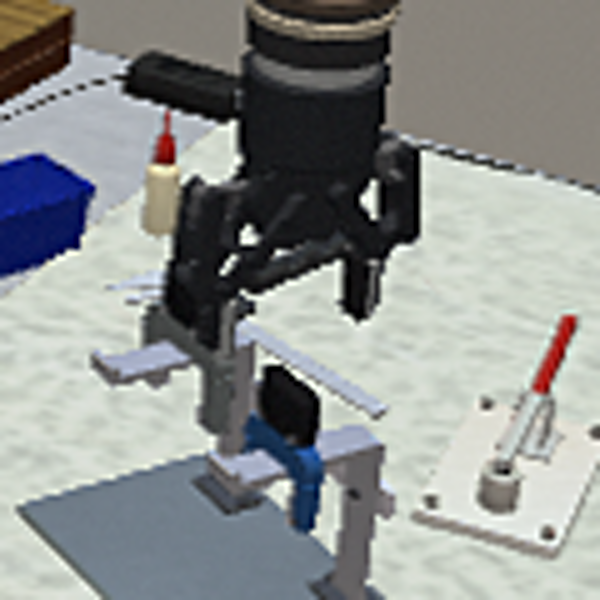

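View pics/t1.png

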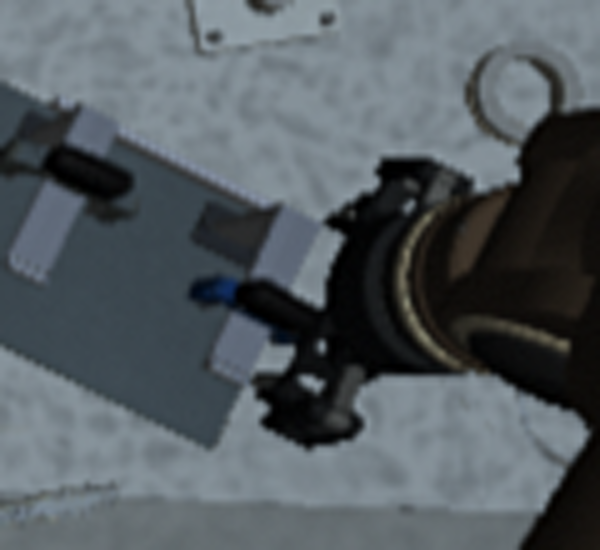

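```bash
python3 - <<'E'
from m import *
for n in("scene","top"):
    c=robot.read_camera(n);P=cloud(c)
    rect(clip(P,[.4,-.37,.193],[.58,-.2,.235]),n+" fingers low")
    S=clip(P,[.4,-.37,.193],[.58,-.2,.24]);x=np.array([np.cos(np.radians(-27)),np.sin(np.radians(-27))]);y=np.array([-x[1],x[0]])
    o=np.array([.4789,-.2789]);a=(S[:,:2]-o)@x;b=(S[:,:2]-o)@y
    for m in(a>10e-3,a<-10e-3): print(m.sum(),a[m].min().round(4),a[m].max().round(4),b[m].min().round(4),b[m].max().round(4),S[m,2].min().round(4))
    m=clip(P,[.44,-.33,.15],[.52,-.25,.19]);a=(m[:,:2]-o)@x;b=(m[:,:2]-o)@y;print("grip",len(m),np.percentile(a,[2,98]).round(4),np.percentile(b,[2,98]).round(4))
E
```

```text
scene fingers low 111 c [ 475.3 -280. ] size [ 27.8 113. ] ang 66.17 zmed 0.2247 zmax 0.2344
72 0.0388 0.0565 -0.0141 0.014 0.211
70 -0.0595 -0.0434 -0.0139 0.009 0.2096
grip 150 [-0.0073  0.0074] [-0.0273  0.0159]
top fingers low 36 c [ 483.1 -275.9] size [ 13.7 111.9] ang 62.76 zmed 0.2263 zmax 0.2345
22 0.0445 0.0584 -0.0024 0.0112 0.2126
18 -0.054 -0.0419 -0.0011 0.0116 0.2135
grip 123 [-0.0027  0.0125] [-0.017   0.0194]
```

>>> step_arm(xyz=[[0.002, 0.0, -0.004], [0.002, 0.02, -0.004], [0.002, 0.035, -0.004], [0.002, 0.047, -0.004], [0.002, 0.047, -0.004]], dr=[[0, 0, 0], [0, 0, 0], [0, 0, 0], [0, 0, 0], [0, 0, 0]], grip=[0, 0, 0, 0, 0])

```text
time: 3.6
tcp_pos: [0.4793, -0.2839, 0.1663]
eef_rot: [0.688, -0.687, 0.166, -0.165]
force: [0.0, 0.5, -0.5]
finger_gap: 1.003
```

```bash
python3 - <<'E'
from go import *
tgt([.479,-.2834,.166],-27)
c=robot.read_camera("scene");save(c,"s2.png",(320,170,420,270),6)
E
```

```text
yaw now -27.05 p [ 0.4793 -0.2839  0.1663] xyz [-0.0005  0.0003  0.0003] dr [-0.     -0.0003 -0.0006] deg [-0.  -0.1 -0.1] F [ 0.04  0.46 -0.53] t 3.6 gap 1.003
```

View pics/s2.png

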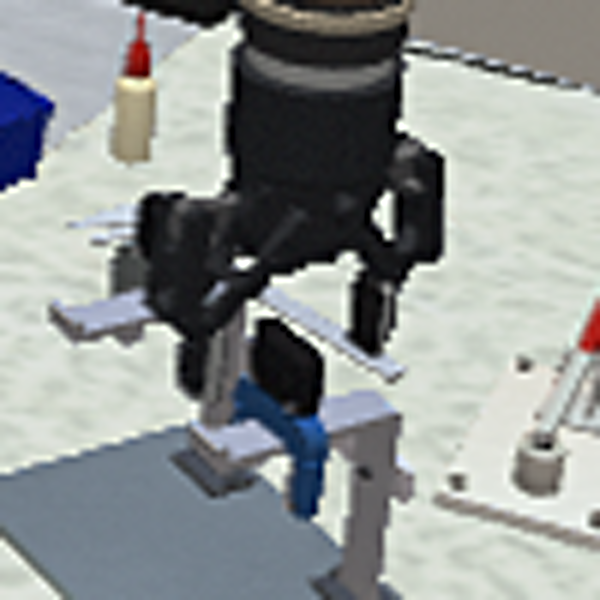

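The open fingers straddle the black grip (crop 290,365), with the left tip at (195,390) and the right at (370,345). Closing now.

>>> step_arm(xyz=[[0, 0, 0], [0, 0, 0], [0, 0, 0], [0, 0, 0], [0, 0, 0], [0, 0, 0]], dr=[[0, 0, 0], [0, 0, 0], [0, 0, 0], [0, 0, 0], [0, 0, 0], [0, 0, 0]], grip=[0.5, 0.7, 0.85, 1, 1, 1])

```text
time: 4.4
tcp_pos: [0.4799, -0.2843, 0.1676]
eef_rot: [-0.687, 0.688, -0.165, 0.166]
force: [0.8, -0.9, 2.7]
finger_gap: 0.177
```

```bash
python3 - <<'E'
from go import *
tgt([.479,-.2834,.166],-27)
c=robot.read_camera("scene");save(c,"s3.png",(320,170,420,270),6)
E
```

```text
yaw now -27.06 p [ 0.4799 -0.2843  0.1676] xyz [-0.0012  0.0016  0.0004] dr [ 0.     -0.0003  0.0001] deg [ 0.  -0.1  0. ] F [ 0.79 -0.89  2.75] t 4.4 gap 0.177
```

View pics/s3.png

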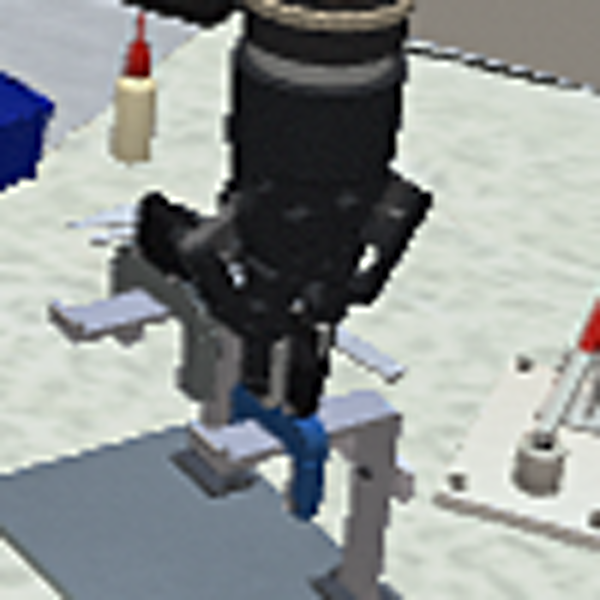

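>>> step_arm(xyz=[[0, -0.01, 0], [0, -0.03, 0], [0, -0.06, 0], [0, -0.1, 0], [0, -0.11, 0], [0, -0.11, 0]], dr=[[0, 0, 0], [0, 0, 0], [0, 0, 0], [0, 0, 0], [0, 0, 0], [0, 0, 0]], grip=[1, 1, 1, 1, 1, 1])

```text
time: 5.2
tcp_pos: [0.48, -0.2843, 0.2771]
eef_rot: [-0.687, 0.688, -0.165, 0.166]
force: [1.3, -0.8, -2.9]
finger_gap: 0.177
```

```bash
python3 - <<'E'
from go import *
tgt([.529,.16,.268],-86.1);tgt([.529,.16,.268],93.9)
print(robot.sense()["joint_pos"])
c=robot.read_camera("scene");save(c,"s4.png",(310,110,430,270),4)
c=robot.read_camera("top");save(c,"t4.png",(350,160,470,270),4)
E
```

```text
yaw now -27.06 p [ 0.48   -0.2843  0.2771] xyz [-0.1585  0.009   0.418 ] dr [-1.00e-04  3.28e-01  1.00e-04] deg [-0. 59.  0.] F [ 1.25 -0.76 -2.94] t 5.2 gap 0.177
yaw now -27.06 p [ 0.48   -0.2843  0.2771] xyz [-0.1585  0.009   0.418 ] dr [ 1.00e-04 -6.72e-01  1.00e-04] deg [   0. -121.    0.] F [ 1.25 -0.76 -2.94] t 5.2 gap 0.177
[-5.34780417e-01  1.91324394e-01  1.00781337e-01  1.47992433e+00
  1.24885031e-05  1.50823452e+00]
```

View pics/s4.png

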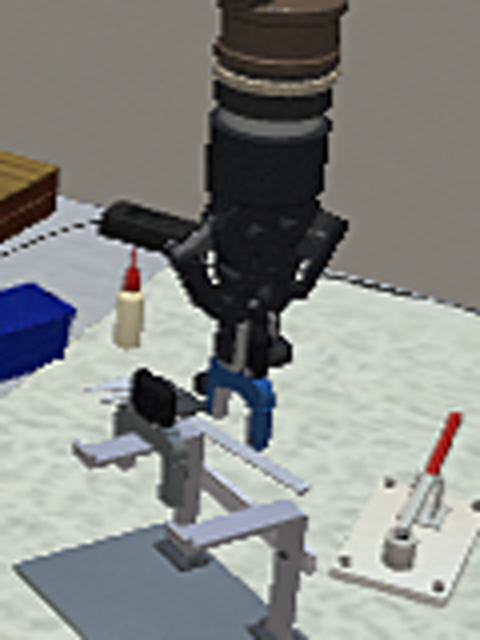

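>>> step_arm(xyz=[[-0.168, 0, 0.4356], [-0.168, 0, 0.4356], [-0.168, 0, 0.4356], [-0.168, 0, 0.4356], [-0.168, 0, 0.4356], [-0.168, 0, 0.4356], [-0.168, 0, 0.4356], [-0.168, 0, 0.4356], [-0.168, 0, 0.4356], [-0.168, 0, 0.4356], [-0.168, 0, 0.4356], [-0.168, 0, 0.4356]], dr=[[0, -0.672, 0], [0, -0.672, 0], [0, -0.672, 0], [0, -0.672, 0], [0, -0.672, 0], [0, -0.672, 0], [0, -0.672, 0], [0, -0.672, 0], [0, -0.672, 0], [0, -0.672, 0], [0, -0.672, 0], [0, -0.672, 0]], grip=[1, 1, 1, 1, 1, 1, 1, 1, 1, 1, 1, 1])

```text
time: 6.8
tcp_pos: [0.5277, 0.18, 0.2753]
eef_rot: [0.482, -0.481, -0.516, 0.518]
force: [0.1, -0.6, -2.6]
finger_gap: 0.18
```

```bash
python3 - <<'E'
from go import *
tgt([.5287,.18,.277],93.9)
print(robot.sense()["joint_pos"])
E
```

```text
yaw now 94.07 p [0.5277 0.18   0.2753] xyz [-0.0001 -0.0017 -0.001 ] dr [-0.001   0.0009 -0.0003] deg [-0.2  0.2 -0. ] F [ 0.06 -0.56 -2.6 ] t 6.8 gap 0.18
[3.28721266e-01 1.93391762e-01 9.93343288e-02 1.47997653e+00
 1.45035412e-05 2.57736812e-01]
```

Lower to about 20 mm above the journal and look.

>>> step_arm(xyz=[[0, 0.04, 0], [0, 0.08, 0], [0, 0.095, 0], [0, 0.095, 0]], dr=[[0, 0, 0], [0, 0, 0], [0, 0, 0], [0, 0, 0]], grip=[1, 1, 1, 1])

```text
time: 7.3
tcp_pos: [0.5275, 0.1798, 0.1809]
eef_rot: [0.483, -0.482, -0.516, 0.518]
force: [0.1, 1.3, -2.1]
finger_gap: 0.173
```

```bash
python3 - <<'E'
from go import *
import pickle
tgt([.5287,.18,.18],93.9)
d={}
for n in ("scene","top"): d[n]=robot.read_camera(n)
pickle.dump(d,open("p5.pkl","wb"))
save(d["scene"],"s5.png",(195,120,295,250),6);save(d["top"],"t5.png",(175,150,295,260),5)
E
```

```text
yaw now 93.9 p [0.5275 0.1798 0.1809] xyz [ 0.0001  0.0009 -0.0012] dr [-0.001   0.     -0.0003] deg [-0.2  0.  -0. ] F [ 0.07  1.31 -2.08] t 7.3 gap 0.173
```

View pics/s5.png

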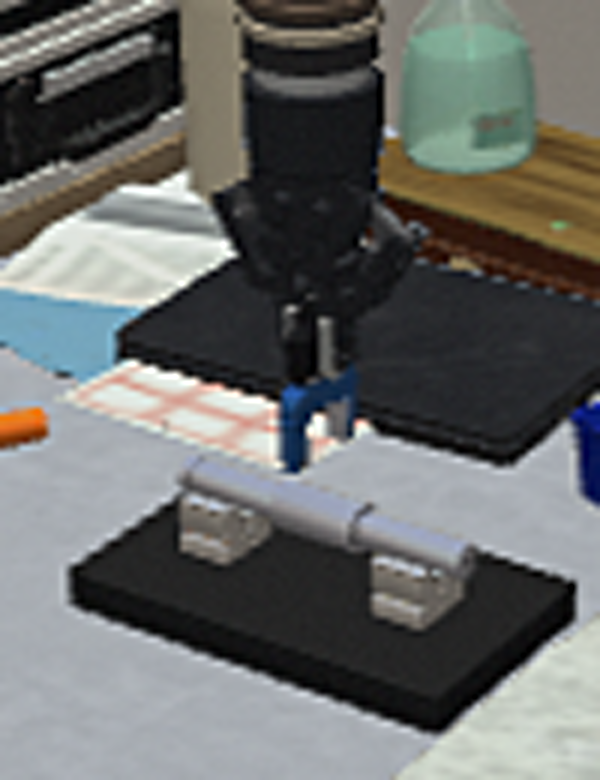

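View pics/t5.png

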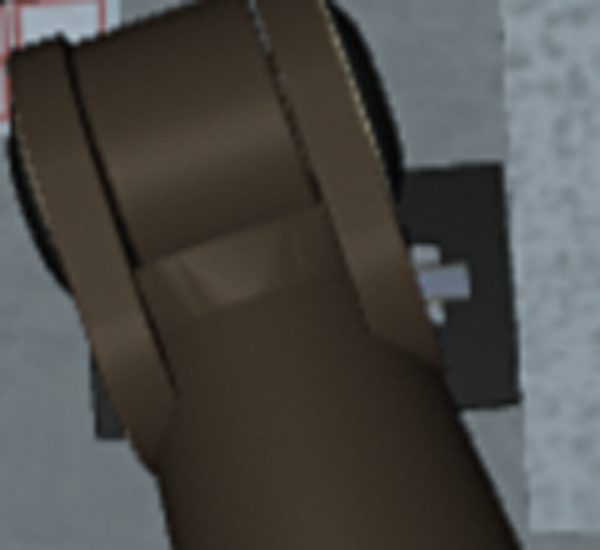

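```bash
python3 - <<'E'
from fit import *
import pickle
d=pickle.load(open("p5.pkl","rb"));c=d["scene"]
save(c,"s5z.png",(225,170,285,220),13)
# overlay model
def gauge(x,y,th,yaw):
    L=[]
    for gx in(-.006,.006):
        for poly in [[(-.0305,-.036),(-.0305,.016),(.0305,.016),(.0305,-.036),(.0165,-.036),(.0165,0),(-.0165,0),(-.0165,-.036)]]:
            p=np.array([(gx,a,b) for a,b in poly]);cc,s=np.cos(yaw),np.sin(yaw)
            L.append(np.c_[x+cc*p[:,0]-s*p[:,1],y+s*p[:,0]+cc*p[:,1],th+p[:,2]])
    return L
im=cv2.resize(c["img"][170:220,225:285,::-1],None,fx=13,fy=13,interpolation=cv2.INTER_CUBIC)
for P in gauge(.5275,.1798,.1809-.0376,np.radians(93.9)):
    q=(proj(c,P)-[225,170]+.5)*13-.5
    cv2.polylines(im,[np.round(q).astype(np.int32)],True,(0,255,0),1)
# journal cylinder silhouette for axis x=.5287
def cyl(x,y,r,l,yaw):
    t=np.linspace(0,2*np.pi,40);out=[]
    for s in(-l/2,l/2):
        out.append(np.c_[x+np.cos(t)*r*np.cos(yaw)-s*np.sin(yaw),y+np.cos(t)*r*np.sin(yaw)+s*np.cos(yaw),.07+np.sin(t)*r])
    return np.vstack(out)
q=(proj(c,cyl(.5287,.18,.015,.056,np.radians(3.9)))-[225,170]+.5)*13-.5
cv2.polylines(im,[np.round(cv2.convexHull(q.astype(np.float32))).astype(np.int32)],True,(0,0,255),1)
cv2.imwrite("pics/ov5.png",im)
E
```

```text
(no output)
```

View pics/ov5.png

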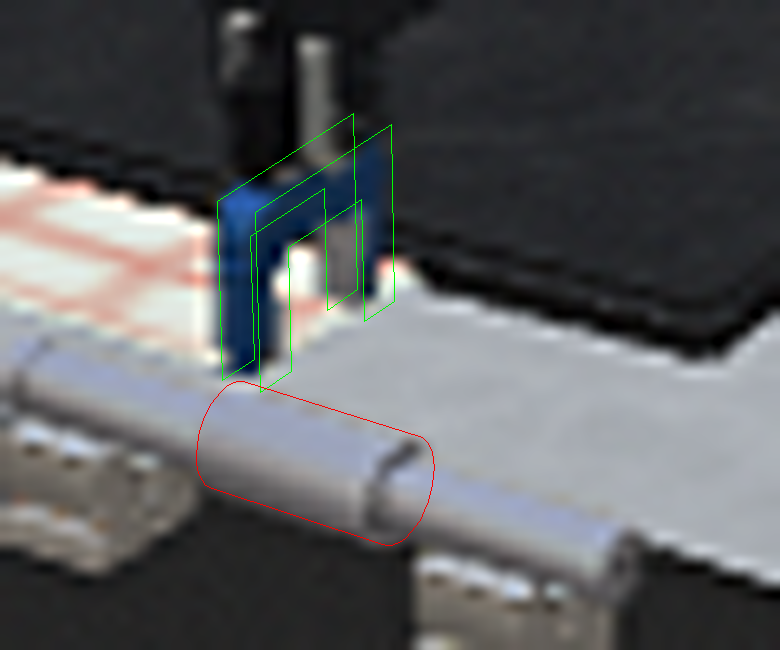

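View pics/s5z.png

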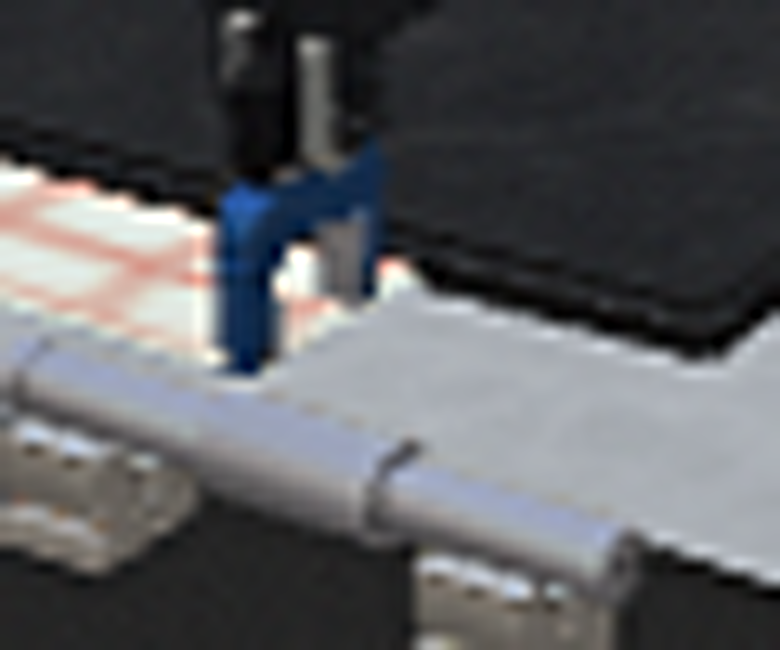

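```bash
python3 - <<'E'
from fit import *
import pickle
d=pickle.load(open("p0.pkl","rb"))
T=[ray_at(d["top"],(u+.5)/7-.5+185,(v+.5)/7-.5+175,.03) for u,v in((45,100),(633,58),(657,388),(65,437))]
print(np.round(T,4),np.mean(T,0))
S=[ray_at(d["scene"],(u+.5)/7-.5+195,(v+.5)/7-.5+180,.03) for u,v in((82,248),(512,398),(670,262))]
print(np.round(S,4),(S[0]+S[2])/2)
# shaft right end & journal right ring centre in scene
for u,v in ((545,232),(425,192)): print(ray_at(d["scene"],(u+.5)/7-.5+195,(v+.5)/7-.5+180,.07))
im=d["scene"]["img"];
im=cv2.resize(im[180:245,195:305,::-1],None,fx=7,fy=7,interpolation=cv2.INTER_CUBIC)
q=(proj(d["scene"],np.array(T))-[195,180]+.5)*7-.5
cv2.polylines(im,[np.round(q).astype(np.int32)],True,(0,255,0),1);cv2.imwrite("pics/gr.png",im)
E
```

```text
[[0.5933 0.3155 0.03  ]
 [0.6091 0.058  0.03  ]
 [0.4648 0.0498 0.03  ]
 [0.4463 0.3059 0.03  ]] [0.52834864 0.18229253 0.03      ]
[[0.4401 0.3003 0.03  ]
 [0.4583 0.045  0.03  ]
 [0.6042 0.0574 0.03  ]] [0.52216752 0.17885288 0.03      ]
[0.5351373  0.08305788 0.07      ]
[0.53164499 0.15352088 0.07      ]
```

View pics/gr.png

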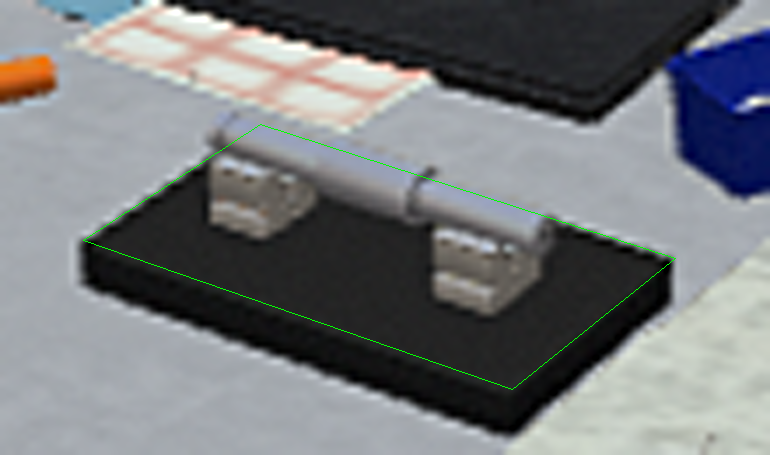

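```bash
python3 - <<'E'
from fit import *
import pickle
d=pickle.load(open("p5.pkl","rb"));c=d["scene"]
J=lambda P:np.array([(proj(c,P+np.eye(3)[i:i+1]*1e-3)-proj(c,P))[0] for i in range(3)])
print("px per mm x,y,z\n",J(np.array([[.527,.18,.14]])).round(3));print(J(np.array([[.527,.18,.07]])).round(3))
yaw=np.radians(93.9)
roi=(235,178,262,205);l,t,r,b=roi
im=c["img"][t:b,l:r].astype(float)
# blueness soft mask: B - (R+G)/2
B=im[...,2]-im[...,0];print(np.percentile(B,[5,50,90,99]))
np.set_printoptions(linewidth=200)
print(B.astype(int)[:, :])
E
```

```text
px per mm x,y,z
 [[ 0.187 -0.107]
 [-0.229 -0.079]
 [-0.007 -0.264]]
[[ 0.183 -0.112]
 [-0.225 -0.084]
 [-0.006 -0.254]]
[-29.     6.    49.    97.04]
[[  5   5   5   4   4   5   5   3  -1  -1   2   1  -1   0  -1   0   1   1   2   4   4   5   5   4   6   6   6]
 [  7   6   5   5   3   3   4   4   1   4   0   4   0  -2  -3   0   4   3   1   2   7   4   3   5   5   4   6]
 [  4   6   5   5   4   6   6   3   3   0   0   2   4   0  -3  -3  -1   1  22   7   3   3   3   4   5   3   5]
 [  4   6   4   5   6   3   4   5   2  -2   1   4  -1  -2  -2  -5  -1   8  49  16   1   5   5   8   4   6   5]
 [  1   0   0   2   5   7   6   2  -1   0  -4   0   2  -3  -9  -9  14  46  58  34   8   2   3   4   3   6   7]
 [  5   8   4   3  -1  -1  -1  -2   6   0  -1  -8   6  26  47  27  45  56  55  36  10   4   6   5   6   7   3]
 [ -2   1   6   4   6   3  -4  26  92  60  43  41  53  58  55  56  55  53  57  24   4   5   7   6   7   4   4]
 [-26  -2  -3  -9  -2  -3  -8 114 132 132 106  63  48  51  52  55  57  51  55  25   4   3   4   5   5   5   5]
 [ -3 -10 -12 -32 -23  -8   8  99 112 108  65  47  53  52  52
[... 1348 characters left out ...]
  11  11  11  12  10   9  11  12]
 [ 33  36  26   7   1   7   7   5   4   6   8  11  10  12  11  11  11  12  11  11  11  11  12  11  11  11  11]
 [ 29  32  32  32  37  25  10  29  37  25   8  -2   8  11  10  11  12  11  10  10  11  12  11  12  11  11  11]
 [ 13  18  23  29  32  30  37  32  30  31  31  30  24   9  -2   7   9  11  11  10   9  11  12  11  11  11  11]
 [  0   2   7  14  18  16  23  29  28  28  29  31  31  31  29  26  13   0   7  10  10  11  11  10  12  10  11]
 [ -2  -3   0   3   6   5   9  14  20  26  28  29  30  30  33  32  30  28  25  15  12   0   9  11  11  11  12]
 [  1   1  -1  -3   0  -2  -3  -2   3   7  14  20  25  28  31  31  31  31  32  32  16   0   6  10  10  10   9]]
```

```bash
python3 - <<'E'
from fit import *
from scipy.optimize import least_squares
import pickle
d=pickle.load(open("p5.pkl","rb"));c=d["scene"];P=cloud(c)
yaw=np.radians(93.9);ex=np.array([np.cos(yaw),np.sin(yaw)]) # along shaft
ey=np.array([np.sin(yaw),-np.cos(yaw)])  # across, +x-ish
o=np.array([.5275,.1798])
A=(P[...,:2]-o)@ey*1e3;S=(P[...,:2]-o)@ex*1e3;Z=P[...,2]*1e3
im=c["img"].astype(int);B=im[...,2]-im[...,0]
np.set_printoptions(linewidth=220,suppress=True)
sl=(slice(178,201),slice(240,257))
print("across");print(A[sl].round(0).astype(int));print("Z");print(Z[sl].round(0).astype(int));print("along");print(S[sl].round(0).astype(int))
for nm,cc in(("p5",c),("p0",pickle.load(open("p0.pkl","rb"))["scene"]),("p0top",pickle.load(open("p0.pkl","rb"))["top"])):
    Q=cloud(cc);a=(Q[...,:2]-o)@ey*1e3;s=(Q[...,:2]-o)@ex*1e3;z=Q[...,2]*1e3
    for nam,lo,hi,r in(("journal",-22,22,15),("endR",-80,-35,11),("endL",35,80,11)):
        m=(s>lo)&(s<hi)&(abs(a)<25)&(z>68)&(z<95)
        f=least_squares(lambda p:np.hypot(a[m]-p[0],z[m]-p[1])-r,[0,70],loss="soft_l1",f_scale=.7)
        f2=least_squares(lambda p:np.hypot(a[m]-p[0],z[m]-70)-r,[0],loss="soft_l1",f_scale=.7)
        print(nm,nam,m.sum(),f.x.round(2),f2.x.round(2))
E
```

```text
across
[[                 245                  238                   -5                  -25                  -25                  -23                  -25                  -17                  -15                  -11
                    -8                  -10                   -2                   -4                  263                  269                  274]
 [                 233                  228                  235                  -31                  -27                  -22                  -19                  -13                  -12                  -10
                    -5                   -7                   -3                   -2                  251                  257                  264]
 [                 221                  217                  218                  -24                  -23                  -27                  -14                  -16                  -13                  -15
                   -10                   -8                   -3                    0                  249                  251                  259]
 [     
[... 23565 characters left out ...]
         39                   25                   26                   20                   20                  107                  107                  104                   97
                    97                   93                   91                   88                   85                   80                   72]]
p5 journal 77 [-0.55 68.52] [0.33]
p5 endR 63 [-0.78 69.34] [-0.48]
p5 endL 55 [-1.63 68.54] [-0.6]
p0 journal 76 [-0.76 69.22] [-0.26]
p0 endR 61 [-0.39 67.94] [0.79]
p0 endL 58 [-1.9 68.5] [-1.3]
p0top journal 152 [ 2.39 70.31] [2.36]
p0top endR 135 [ 2.22 70.12] [2.22]
p0top endL 132 [ 2.5  70.39] [2.51]<stdin>:12: RuntimeWarning: invalid value encountered in cast
```

>>> step_arm(xyz=[[0, 0.01, -0.001], [0, 0.018, -0.001], [0, 0.018, -0.001]], dr=[[0, 0, 0], [0, 0, 0], [0, 0, 0]], grip=[1, 1, 1])

```text
time: 7.78
tcp_pos: [0.5289, 0.18, 0.1635]
eef_rot: [0.483, -0.482, -0.516, 0.517]
force: [0.2, 0.3, -2.6]
finger_gap: 0.177
```

```bash
python3 - <<'E'
from fit import *
from go import tgt
import pickle
tgt([.5285,.18,.1225],93.9)
yaw=np.radians(93.9);ex=np.array([np.cos(yaw),np.sin(yaw)]);ey=np.array([np.sin(yaw),-np.cos(yaw)])
c=robot.read_camera("scene");pickle.dump(c,open("p6.pkl","wb"));save(c,"s6.png",(225,170,285,220),13)
o=np.array(robot.sense()["tcp_pos"][:2]);
im=c["img"].astype(int);B=im[...,2]-im[...,0]
Q=cloud(c);a=(Q[...,:2]-o)@ey*1e3;s=(Q[...,:2]-o)@ex*1e3;z=Q[...,2]*1e3
g=(abs(s)<16)&(abs(a)<45)&(z>92)&(z<145)
L=g&(a<-24)&(s>-3); print("near outer face",L.sum(),np.median(a[L]),a[L].mean())
I=g&(B<15)&(a>4)&(a<24); print("far inner",I.sum(),np.median(a[I]),a[I].mean())
F=g&(a>15)&(B>25);print("far jaw front",F.sum(),a[F].mean(),s[F].mean())
E
```

```text
yaw now 93.9 p [0.5289 0.18   0.1635] xyz [0.     0.041  0.0004] dr [-0.0004  0.     -0.0001] deg [-0.1  0.  -0. ] F [ 0.16  0.31 -2.59] t 7.775 gap 0.177
near outer face 35 -31.027662702978226 -31.103282894115125
far inner 20 12.738188605682105 12.88852105333763
far jaw front 21 21.874307732742924 -5.028389525100311
```

View pics/s6.png

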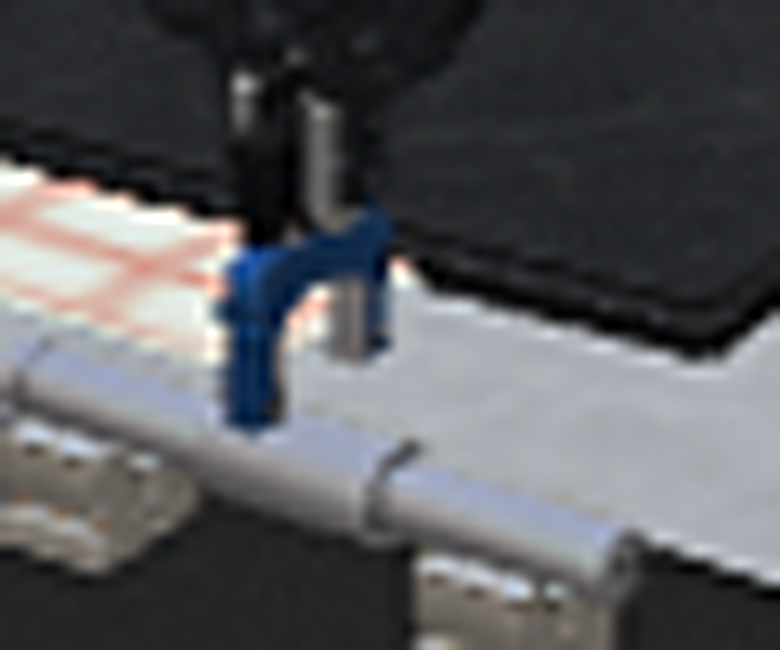

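>>> step_arm(xyz=[[0, 0.003, 0], [0, 0.006, 0], [0, 0.009, 0]], dr=[[0, 0, 0], [0, 0, 0], [0, 0, 0]], grip=[1, 1, 1])

```text
time: 8.2
tcp_pos: [0.5293, 0.1802, 0.1551]
eef_rot: [-0.483, 0.483, 0.517, -0.517]
force: [0.5, -0.4, -2.8]
finger_gap: 0.174
```

>>> step_arm(xyz=[[0, 0.002, 0], [0, 0.003, 0]], dr=[[0, 0, 0], [0, 0, 0]], grip=[1, 1])

```text
time: 8.45
tcp_pos: [0.5293, 0.1801, 0.1521]
eef_rot: [0.483, -0.483, -0.517, 0.517]
force: [-0.9, -0.7, -3.5]
finger_gap: 0.179
```

>>> step_arm(xyz=[[0, 0.001, 0], [0, 0.002, 0]], dr=[[0, 0, 0], [0, 0, 0]], grip=[1, 1])

```text
time: 8.7
tcp_pos: [0.5294, 0.1802, 0.1503]
eef_rot: [-0.483, 0.483, 0.517, -0.517]
force: [-0.1, -1.1, -1.9]
finger_gap: 0.175
```

>>> step_arm(xyz=[[0, 0.001, 0], [0, 0.0015, 0]], dr=[[0, 0, 0], [0, 0, 0]], grip=[1, 1])

```text
time: 8.95
tcp_pos: [0.5293, 0.1802, 0.1487]
eef_rot: [0.483, -0.483, -0.517, 0.517]
force: [-0.0, -1.2, -2.6]
finger_gap: 0.179
```

>>> step_arm(xyz=[[0, 0.001, 0], [0, 0.0015, 0]], dr=[[0, 0, 0], [0, 0, 0]], grip=[1, 1])

```text
time: 9.2
tcp_pos: [0.5293, 0.1802, 0.1472]
eef_rot: [0.483, -0.483, -0.517, 0.517]
force: [0.3, 0.0, -3.4]
finger_gap: 0.176
```

>>> step_arm(xyz=[[0, 0.001, 0], [0, 0.0015, 0]], dr=[[0, 0, 0], [0, 0, 0]], grip=[1, 1])

```text
time: 9.45
tcp_pos: [0.5293, 0.1802, 0.1457]
eef_rot: [0.483, -0.483, -0.517, 0.517]
force: [-0.4, 0.1, -2.8]
finger_gap: 0.181
```

>>> step_arm(xyz=[[0, 0.001, 0], [0, 0.002, 0]], dr=[[0, 0, 0], [0, 0, 0]], grip=[1, 1])

```text
time: 9.7
tcp_pos: [0.5293, 0.1802, 0.1437]
eef_rot: [0.483, -0.483, -0.517, 0.517]
force: [-0.0, 0.5, -3.5]
finger_gap: 0.176
```

>>> step_arm(xyz=[[0, 0.0015, 0], [0, 0.003, 0]], dr=[[0, 0, 0], [0, 0, 0]], grip=[1, 1])

```text
time: 9.95
tcp_pos: [0.5293, 0.1802, 0.1407]
eef_rot: [0.483, -0.483, -0.517, 0.517]
force: [-0.6, 0.2, -2.6]
finger_gap: 0.174
```

No contact, and the jaw tips are already below the shaft axis. I'll check with the camera.

```bash
python3 - <<'E'
from h import *
c=robot.read_camera("scene");save(c,"s7.png",(225,170,285,220),13)
E
```

```text
(no output)
```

View pics/s7.png

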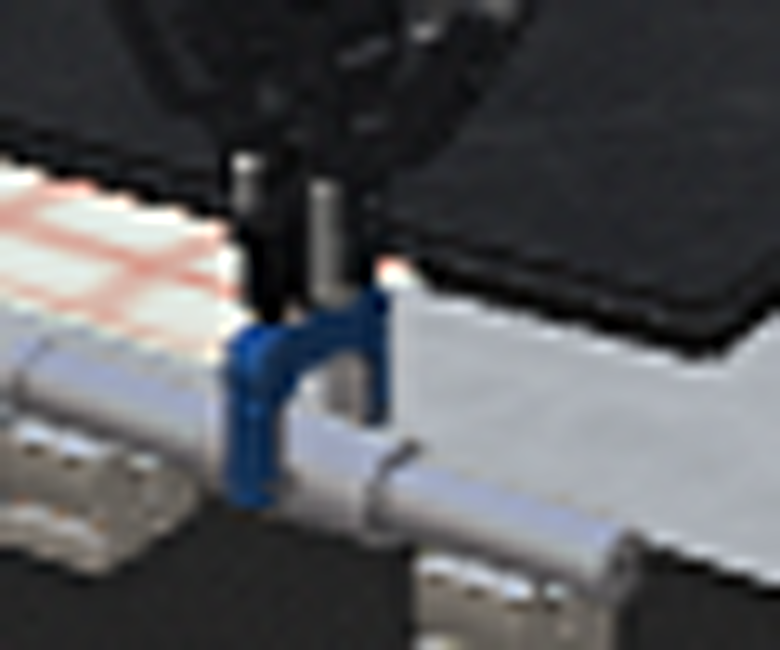

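The jaws straddle the journal: near jaw at crop (250,440), far jaw behind it at (370,370). I'll keep going down until the gauge seats.

>>> step_arm(xyz=[[0, 0.002, 0], [0, 0.005, 0], [0, 0.007, 0]], dr=[[0, 0, 0], [0, 0, 0], [0, 0, 0]], grip=[1, 1, 1])

```text
time: 10.38
tcp_pos: [0.5293, 0.1802, 0.1335]
eef_rot: [0.483, -0.483, -0.517, 0.517]
force: [0.1, -0.3, -1.7]
finger_gap: 0.177
```

>>> step_arm(xyz=[[0, 0.002, 0], [0, 0.004, 0], [0, 0.006, 0]], dr=[[0, 0, 0], [0, 0, 0], [0, 0, 0]], grip=[1, 1, 1])

```text
time: 10.75
tcp_pos: [0.5293, 0.1802, 0.1277]
eef_rot: [0.483, -0.483, -0.517, 0.517]
force: [0.6, -0.3, -2.4]
finger_gap: 0.181
```

>>> step_arm(xyz=[[0, 0.001, 0], [0, 0.0025, 0]], dr=[[0, 0, 0], [0, 0, 0]], grip=[1, 1])

```text
time: 11.0
tcp_pos: [0.5294, 0.1802, 0.1253]
eef_rot: [-0.483, 0.483, 0.517, -0.517]
force: [0.5, -0.2, -1.7]
finger_gap: 0.177
```

>>> step_arm(xyz=[[0, 0.0007, 0], [0, 0.0013, 0]], dr=[[0, 0, 0], [0, 0, 0]], grip=[1, 1])

```text
time: 11.25
tcp_pos: [0.5294, 0.1802, 0.124]
eef_rot: [-0.483, 0.483, 0.517, -0.517]
force: [-0.6, 0.5, -2.7]
finger_gap: 0.174
```

>>> step_arm(xyz=[[0, 0.0005, 0], [0, 0.0005, 0]], dr=[[0, 0, 0], [0, 0, 0]], grip=[1, 1])

```text
time: 11.5
tcp_pos: [0.5293, 0.1802, 0.1235]
eef_rot: [0.483, -0.483, -0.517, 0.517]
force: [0.4, -0.3, -2.5]
finger_gap: 0.173
```

>>> step_arm(xyz=[[0, 0.0005, 0], [0, 0.0005, 0]], dr=[[0, 0, 0], [0, 0, 0]], grip=[1, 1])

```text
time: 11.75
tcp_pos: [0.5293, 0.1802, 0.123]
eef_rot: [0.483, -0.483, -0.517, 0.517]
force: [-0.5, 0.3, -2.6]
finger_gap: 0.183
```

>>> step_arm(xyz=[[0, 0.0005, 0], [0, 0.0005, 0]], dr=[[0, 0, 0], [0, 0, 0]], grip=[1, 1])

```text
time: 12.0
tcp_pos: [0.5293, 0.1802, 0.1225]
eef_rot: [0.483, -0.483, -0.517, 0.517]
force: [0.0, 0.4, -2.9]
finger_gap: 0.178
```

>>> step_arm(xyz=[[0, 0.0004, 0], [0, 0.0004, 0]], dr=[[0, 0, 0], [0, 0, 0]], grip=[1, 1])

```text
time: 12.25
tcp_pos: [0.5294, 0.1802, 0.1221]
eef_rot: [-0.483, 0.483, 0.517, -0.517]
force: [0.2, 1.4, -2.4]
finger_gap: 0.174
```

>>> step_arm(xyz=[[0, 0.0004, 0], [0, 0.0004, 0]], dr=[[0, 0, 0], [0, 0, 0]], grip=[1, 1])

```text
time: 12.5
tcp_pos: [0.5294, 0.1802, 0.122]
eef_rot: [-0.483, 0.483, 0.517, -0.517]
force: [-0.4, -0.6, 1.0]
finger_gap: 0.176
```

>>> step_arm(xyz=[[0, 0.0002, 0], [0, 0.0002, 0], [0, 0.0002, 0], [0, 0.0002, 0]], dr=[[0, 0, 0], [0, 0, 0], [0, 0, 0], [0, 0, 0]], grip=[1, 1, 1, 1])

```text
time: 13.0
tcp_pos: [0.5295, 0.1802, 0.1219]
eef_rot: [-0.483, 0.483, 0.517, -0.517]
force: [-1.6, -1.5, 5.8]
finger_gap: 0.176
```

```bash
python3 - <<'E'
from h import *
c=robot.read_camera("scene");save(c,"s8.png",(225,170,285,220),13)
s=robot.sense();print(s["force"],s["torque"],s["tcp_pos"])
E
```

```text
[-2.2689608  -0.57413461  5.43397092] [-0.20444913  0.45541493  0.01722534] [0.52948124 0.18022578 0.12193905]
```

View pics/s8.png

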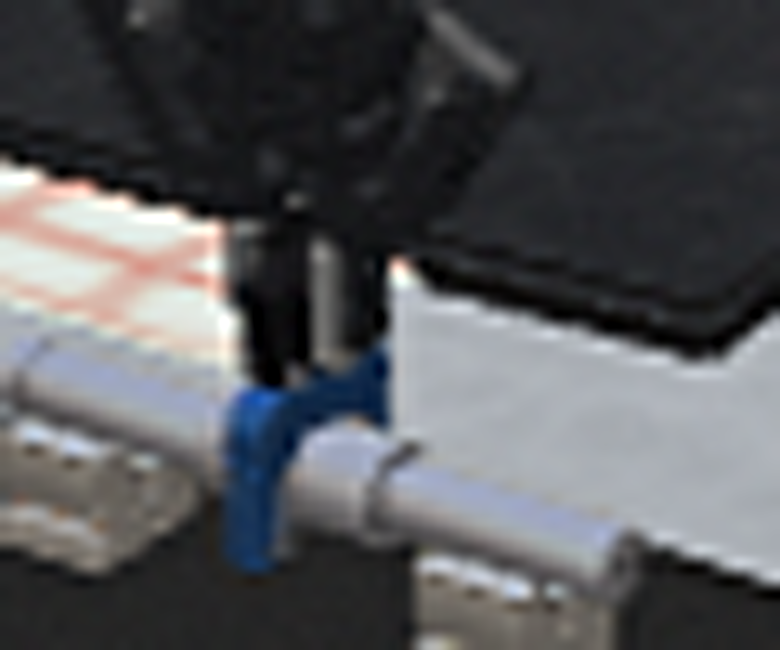

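The back of the gap is on the journal, with about 8 N of contact at the expected height. Lifting straight off.

>>> step_arm(xyz=[[0, -0.003, 0], [0, -0.01, 0], [0, -0.02, 0], [0, -0.035, 0], [0, -0.05, 0], [0, -0.1, 0], [0, -0.15, 0], [0, -0.156, 0], [0, -0.156, 0]], dr=[[0, 0, 0], [0, 0, 0], [0, 0, 0], [0, 0, 0], [0, 0, 0], [0, 0, 0], [0, 0, 0], [0, 0, 0], [0, 0, 0]], grip=[1, 1, 1, 1, 1, 1, 1, 1, 1])

```text
time: 14.18
tcp_pos: [0.5295, 0.1803, 0.278]
eef_rot: [-0.482, 0.483, 0.517, -0.516]
force: [0.0, 0.3, -4.2]
finger_gap: 0.177
```

```bash
python3 - <<'E'
from fit import *
from go import tgt
from scipy.optimize import least_squares
tgt([.4799,-.2843,.2775],-27.06)
c=robot.read_camera("scene");save(c,"s9.png",(195,120,295,250),6)
yaw=np.radians(93.9);ex=np.array([np.cos(yaw),np.sin(yaw)]);ey=np.array([np.sin(yaw),-np.cos(yaw)]);o=np.array([.5275,.1798])
Q=cloud(c);a=(Q[...,:2]-o)@ey*1e3;s=(Q[...,:2]-o)@ex*1e3;z=Q[...,2]*1e3
for nam,lo,hi,r in(("journal",-22,22,15),("endR",-80,-35,11),("endL",35,80,11)):
    m=(s>lo)&(s<hi)&(abs(a)<25)&(z>68)&(z<95)
    f=least_squares(lambda p:np.hypot(a[m]-p[0],z[m]-p[1])-r,[0,70],loss="soft_l1",f_scale=.7);print(nam,f.x.round(2))
E
```

```text
yaw now 93.91 p [0.5295 0.1803 0.278 ] xyz [-4.601e-01  3.000e-04  8.110e-02] dr [1.00e-04 6.72e-01 4.00e-04] deg [0.00e+00 1.21e+02 1.00e-01] F [ 0.02  0.27 -4.15] t 14.175 gap 0.177
journal [-1.05 68.18]
endR [-1.56 68.12]
endL [-2.6  67.76]
```

View pics/s9.png

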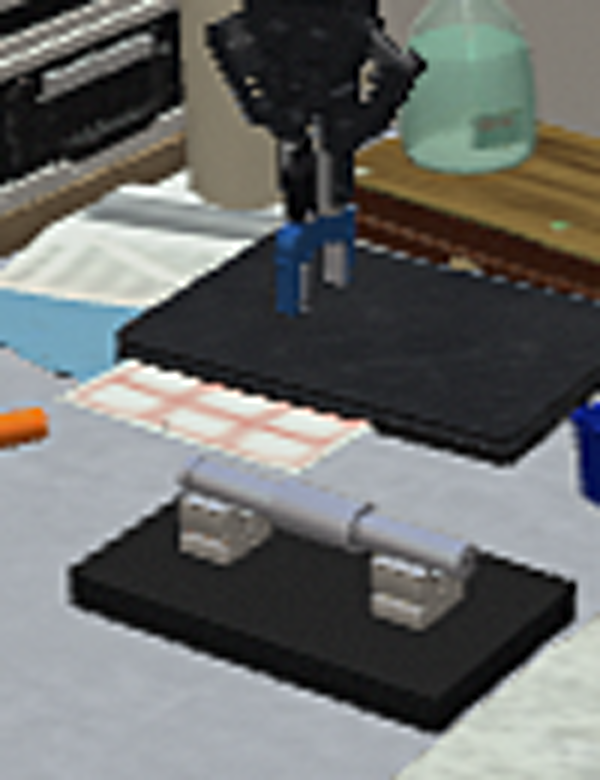

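The shaft looks unmoved, in the same pixels as before. Going back to the hook.

>>> step_arm(xyz=[[-0.46, 0, 0.081], [-0.46, 0, 0.081], [-0.46, 0, 0.081], [-0.46, 0, 0.081], [-0.46, 0, 0.081], [-0.46, 0, 0.081], [-0.46, 0, 0.081], [-0.46, 0, 0.081], [-0.46, 0, 0.081], [-0.46, 0, 0.081], [-0.46, 0, 0.081], [-0.46, 0, 0.081]], dr=[[0, 0.672, 0], [0, 0.672, 0], [0, 0.672, 0], [0, 0.672, 0], [0, 0.672, 0], [0, 0.672, 0], [0, 0.672, 0], [0, 0.672, 0], [0, 0.672, 0], [0, 0.672, 0], [0, 0.672, 0], [0, 0.672, 0]], grip=[1, 1, 1, 1, 1, 1, 1, 1, 1, 1, 1, 1])

```text
time: 15.72
tcp_pos: [0.4791, -0.2839, 0.2753]
eef_rot: [0.688, -0.687, 0.168, -0.165]
force: [-0.2, -0.2, -2.5]
finger_gap: 0.181
```

```bash
python3 - <<'E'
from go import *
tgt([.4799,-.2843,.2775],-27.06)
E
```

```text
yaw now -27.22 p [ 0.4791 -0.2839  0.2753] xyz [ 0.0008 -0.0022  0.    ] dr [-0.0001 -0.0009 -0.0012] deg [-0.  -0.2 -0.2] F [-0.25 -0.16 -2.5 ] t 15.725 gap 0.181
```

>>> step_arm(xyz=[[0.0005, 0.03, 0], [0.0005, 0.055, 0], [0.0005, 0.06, 0], [0.0005, 0.06, 0]], dr=[[0, 0, 0], [0, 0, 0], [0, 0, 0], [0, 0, 0]], grip=[1, 1, 1, 1])

```text
time: 16.23
tcp_pos: [0.4799, -0.2843, 0.2169]
eef_rot: [0.688, -0.687, 0.166, -0.165]
force: [0.8, -0.4, -2.5]
finger_gap: 0.178
```

```bash
python3 - <<'E'
from go import *
tgt([.4799,-.2843,.1676],-27.06)
c=robot.read_camera("scene");save(c,"s10.png",(320,170,420,270),6)
E
```

```text
yaw now -27.06 p [ 0.4799 -0.2843  0.2169] xyz [ 0.0001  0.0493 -0.    ] dr [-0.      0.     -0.0006] deg [-0.   0.  -0.1] F [ 0.85 -0.43 -2.51] t 16.225 gap 0.178
```

View pics/s10.png

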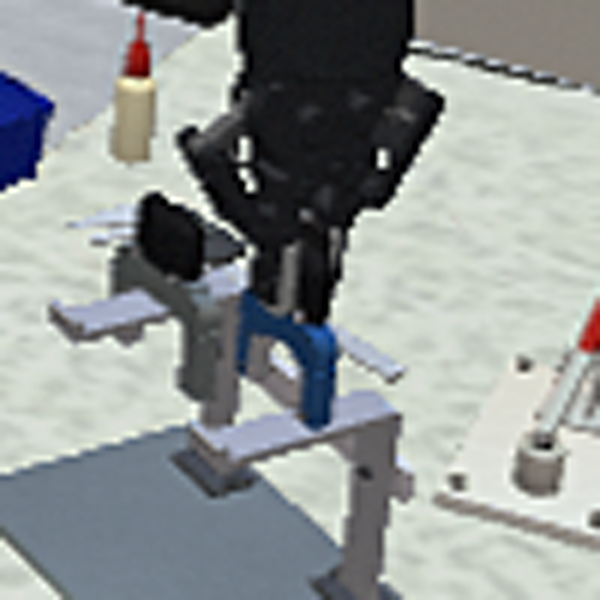

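>>> step_arm(xyz=[[0, 0.005, 0], [0, 0.01, 0], [0, 0.014, 0]], dr=[[0, 0, 0], [0, 0, 0], [0, 0, 0]], grip=[1, 1, 1])

```text
time: 16.65
tcp_pos: [0.4802, -0.2845, 0.2033]
eef_rot: [-0.687, 0.687, -0.165, 0.165]
force: [0.0, -0.1, -2.9]
finger_gap: 0.178
```

>>> step_arm(xyz=[[0, 0.003, 0], [0, 0.006, 0]], dr=[[0, 0, 0], [0, 0, 0]], grip=[1, 1])

```text
time: 16.9
tcp_pos: [0.4803, -0.2845, 0.1973]
eef_rot: [0.687, -0.687, 0.165, -0.165]
force: [-0.4, -0.3, -2.2]
finger_gap: 0.178
```

>>> step_arm(xyz=[[0, 0.005, 0], [0, 0.012, 0], [0, 0.019, 0], [0, 0.025, 0]], dr=[[0, 0, 0], [0, 0, 0], [0, 0, 0], [0, 0, 0]], grip=[1, 1, 1, 1])

```text
time: 17.4
tcp_pos: [0.4802, -0.2844, 0.1719]
eef_rot: [0.688, -0.687, 0.166, -0.165]
force: [-0.8, -0.2, -3.8]
finger_gap: 0.175
```

>>> step_arm(xyz=[[0, 0.001, 0], [0, 0.003, 0], [0, 0.0035, 0], [0, 0.0035, 0]], dr=[[0, 0, 0], [0, 0, 0], [0, 0, 0], [0, 0, 0]], grip=[1, 1, 1, 1])

```text
time: 17.9
tcp_pos: [0.4803, -0.2845, 0.1691]
eef_rot: [-0.687, 0.688, -0.165, 0.165]
force: [0.0, 0.5, -2.5]
finger_gap: 0.182
```

>>> step_arm(xyz=[[0, 0.0005, 0], [0, 0.0005, 0]], dr=[[0, 0, 0], [0, 0, 0]], grip=[1, 1])

```text
time: 18.15
tcp_pos: [0.4803, -0.2845, 0.1685]
eef_rot: [-0.687, 0.687, -0.165, 0.165]
force: [0.1, 0.3, -1.4]
finger_gap: 0.177
```

>>> step_arm(xyz=[[0, 0.0004, 0], [0, 0.0004, 0]], dr=[[0, 0, 0], [0, 0, 0]], grip=[1, 1])

```text
time: 18.4
tcp_pos: [0.4803, -0.2845, 0.1681]
eef_rot: [-0.687, 0.687, -0.165, 0.165]
force: [1.1, -1.0, -2.5]
finger_gap: 0.177
```

>>> step_arm(xyz=[[0, 0.0005, 0], [0, 0.0005, 0]], dr=[[0, 0, 0], [0, 0, 0]], grip=[1, 1])

```text
time: 18.65
tcp_pos: [0.4803, -0.2845, 0.1676]
eef_rot: [-0.687, 0.687, -0.165, 0.165]
force: [0.0, 0.5, -2.4]
finger_gap: 0.178
```

>>> step_arm(xyz=[[0, 0.0004, 0], [0, 0.0004, 0]], dr=[[0, 0, 0], [0, 0, 0]], grip=[1, 1])

```text
time: 18.9
tcp_pos: [0.4803, -0.2845, 0.1676]
eef_rot: [-0.687, 0.688, -0.165, 0.166]
force: [-0.7, 0.6, 0.9]
finger_gap: 0.177
```

Seated on the tongue at the original height. Opening gradually.

>>> step_arm(xyz=[[0, 0, 0], [0, 0, 0], [0, 0, 0], [0, 0, 0], [0, 0, 0], [0, 0, 0], [0, 0, 0]], dr=[[0, 0, 0], [0, 0, 0], [0, 0, 0], [0, 0, 0], [0, 0, 0], [0, 0, 0], [0, 0, 0]], grip=[0.75, 0.6, 0.4, 0.2, 0, 0, 0])

```text
time: 19.77
tcp_pos: [0.4803, -0.2845, 0.1672]
eef_rot: [0.687, -0.687, 0.165, -0.165]
force: [-1.0, 0.7, 0.4]
finger_gap: 0.998
```

```bash
python3 - <<'E'
from go import *
tgt([.4799,-.2843,.27],-27.06)
c=robot.read_camera("scene");save(c,"s11.png",(320,170,420,270),6)
E
```

```text
yaw now -27.05 p [ 0.4803 -0.2845  0.1672] xyz [-0.0004 -0.1028 -0.    ] dr [-0.  0. -0.] deg [-0.  0. -0.] F [-1.    0.67  0.36] t 19.775 gap 0.998
```

View pics/s11.png

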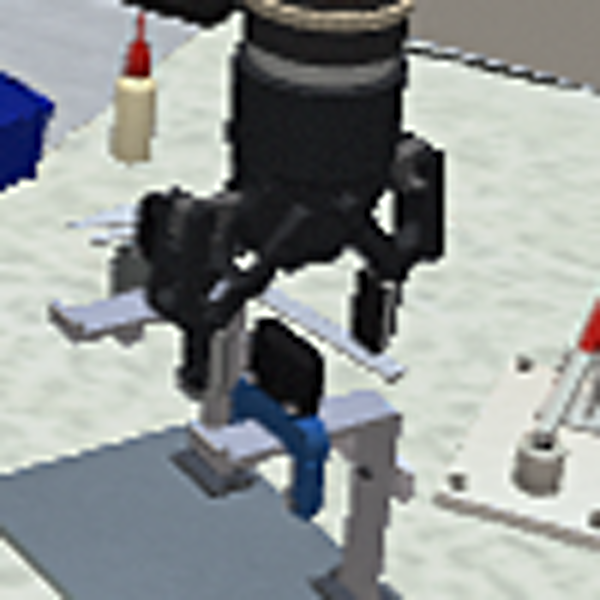

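The gauge hangs upright on its hook with the fingers open on both sides. Backing straight up and clear.

>>> step_arm(xyz=[[0, -0.01, 0], [0, -0.03, 0], [0, -0.06, 0], [0, -0.1, 0], [0, -0.13, 0], [0, -0.13, 0], [-0.08, -0.14, 0], [-0.1, -0.14, 0], [-0.1, -0.14, 0]], dr=[[0, 0, 0], [0, 0, 0], [0, 0, 0], [0, 0, 0], [0, 0, 0], [0, 0, 0], [0, 0, 0], [0, 0, 0], [0, 0, 0]], grip=[0, 0, 0, 0, 0, 0, 0, 0, 0])

```text
time: 20.95
tcp_pos: [0.3894, -0.238, 0.3078]
eef_rot: [-0.687, 0.688, -0.165, 0.166]
force: [0.5, -0.6, -0.1]
finger_gap: 1.001
```

```bash
python3 - <<'E'
from fit import *
import pickle
d=pickle.load(open("p0.pkl","rb"))
for n in("scene","top"):
    c=robot.read_camera(n);save(c,n+"9.png",s=1.5)
    D=np.abs(c["img"].astype(int)-d[n]["img"]).max(-1)
    for nm,r in (("gauge/stand",(300,180,420,300) if n=="scene" else (325,165,420,255)),("granite",(195,180,305,245) if n=="scene" else (185,175,285,240))):
        q=D[r[1]:r[3],r[0]:r[2]];print(n,nm,(q>40).sum(),q.size)
E
```

```text
scene gauge/stand 282 14400
scene granite 0 7150
top gauge/stand 30 8550
top granite 0 6500
```

View pics/scene9.png

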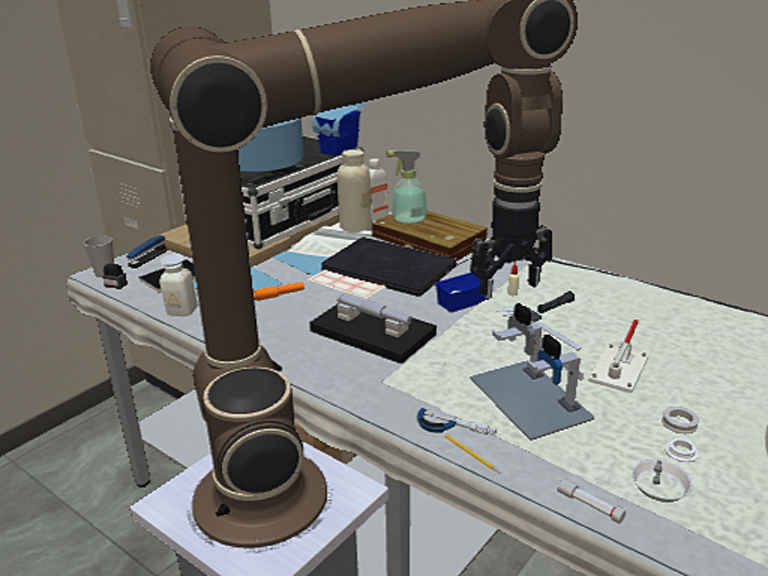

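View pics/top9.png

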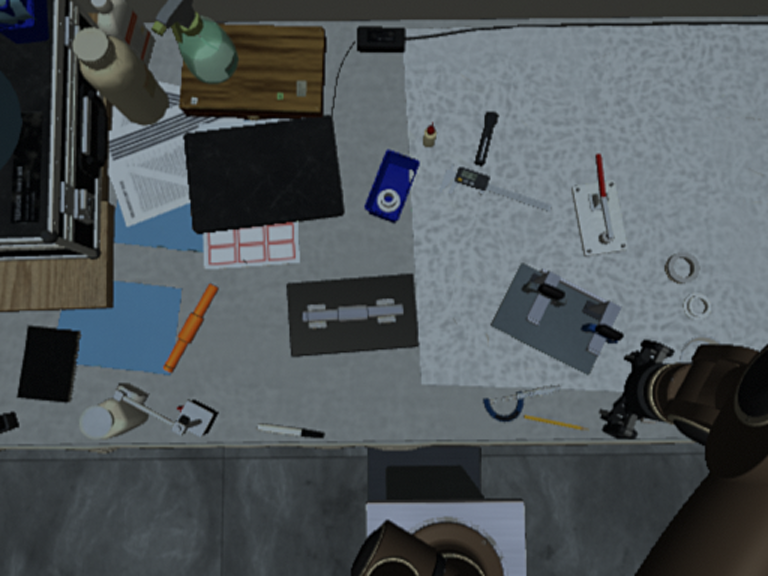

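The gauge is on its hook at scene (550,345), and the granite and shaft pixels haven't changed (0 changed pixels in both cameras). The gripper is clear, so I'm handing in.

```bash
python3 - <<'E'
from h import *
print(robot.finish_job(),robot.sense()["time"])
E
```

```text
the job is handed in; nothing more can be done
the job is handed in; nothing more can be done
```

I checked the journal with the blue gauge and hung the gauge back on the same hook. The job was handed in at about 21 s, well under the 58 s limit.

- **Fitting:** I lifted the gauge off its hook and lowered it over the middle journal in small steps, watching the wrist force. It met no contact on the way down. The back of the gap seated with about 8 N at the expected height (TCP 0.122 m).
- **Return:** I lifted it straight off and lowered it onto the hook until the wrist force showed the tongue carrying it. I then released it and backed the gripper clear.
- **Last checks:** The shaft and granite area showed no changed pixels in either camera. The gauge hangs upright on its hook, and the grey gauge, micrometer, bin and orange look-alike appear where they were. The stand area did show some changed pixels: 30 in the top view, and 282 in the scene view, where the arm was in part of the crop. I put these down to the arm and tiny gauge shifts, but did not look into them further.
- **Disagreements:** The two cameras differed by up to 6 mm in x. I corrected for this using the finger positions and the camera depth readings. Those readings did not fully agree on the gauge's centre in the hand, differing by about 3 mm, so I used the small force-watched steps for the final fit. Depth fits of the shaft before and after differed by up to about 1 mm, within the noise of the depth readings.

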